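# Square slide cassettes and run them into the slide scanner

## Robot

A 6-joint arm with a two-finger parallel gripper is mounted at the origin on a cart in front of the work surface, level with it; the furniture and walls round the work are solid. World frame = base frame: x ahead of the robot, y to its left, z up, the work surface at z = 0. Lengths are in m, angles in rad, forces in N, time in s.
With the tool pointing down it reaches from about 0.25 to 0.725 m from the base axis. Payload 4 kg.
Tool frame: the origin (TCP) lies on the centre line of the jaws, within the pads' length; the fingertips stand 17 mm ahead of it and the grasp point (between the pads) lies 2 mm behind it; y points along the fingers, z is the direction in which the jaws open and shut, and the axes are right-handed (so a half turn about y gives the same grasp; the last joint's range is limited). The gripper opens to 85 mm and grips with 20 to 120 N. Pads are 22 mm wide; open, the fingers measure 114 mm over their backs; the gripper's body (76 mm by 85 mm) begins 54 mm behind the grasp point. The pads swing forward as they close: fully open they stand 13 mm farther back than shut.
Start: joints at [-1.216, 0.241, 0.005, 1.335, 0, 1.571], TCP at [0.174, -0.469, 0.248] pointing down, gripper open.
Joint ranges: [-2.72, 2.72], [-1.05, 1.87], [-1.09, 1.28], [-1.99, 2.15], [-1.42, 1.44], [-3.14, 3.14]. Speed limits (rad/s): [2.79, 2.79, 3.14, 3.14, 3.14, 3.14].

## Interface

Orientations are given as a 3x3 rotation matrix whose columns are the frame's x, y, z axes.
In Python, from workcell import monitor, vision, ticket gives the robot as it stands.
- The arm moves only by the tool carry_out, never from a script. Its argument "motion" is text: rows parted by semicolons, each of 5 numbers parted by spaces: the opening, from 0 (shut) to 1 (fully open), then the shift along the world's x, y, z in m, then the turn about the world's z in degrees. A call has 1 to 8 rows; each row is the pose to reach, as a shift and turn from the pose commanded when the call began; what a row does not reach only later rows make up. A row lasts 1/8 s, in which the tool goes at most 62.5 mm and 10.7 degrees, less where a joint would pass 70% of its speed; a pose out of reach is approached as far as the arm can. A call with a gripper value outside its range is refused whole. The fingers move at their own pace and stop on an object; "grip_force" is the grip in N (left out, the last holds). Time passes only in rows, so rows that repeat a pose let the fingers close. It gives the time, the measured TCP pose, the force and the opening at its end, in the units of the state.
- monitor.get_obs(): the state, without advancing time (a new reading comes with each control period).
- vision.read_camera(name): name is "scene" or "top"; returns a dict with "image" (400x640x3 uint8, blue, green, red), "intrinsics" (3x3 intrinsics, pixels), "R" (3x3) and "t" (3): a world point X has camera coordinates R X + t. Camera axes: x right, y down, z forward; pixel columns grow to the right and rows downward; lengths in m; the calibration is good to about 2 mm. A picture is of the moment at which its call begins. There is no depth.
- ticket.finish_job(): hands the job in, once; it reports no verdict.
The state is a dict: "time": time; "q": joint angles; "qd": joint speeds; "tau": joint torques, N m; "position": TCP position; "eef_rot": TCP orientation; "contact_force": force on the tool from outside, world axes, zero at the start; "torque": the same for the moment, N m; "grip_width": finger opening in m.
Only numpy, scipy, OpenCV 4.12 (cv2) and the standard library are available. Lean on these libraries where they do the work, as an engineer would, in place of code of your own. Each camera call takes 0.05 s, during which the arm holds its last target.

## Task

Load the slide cassettes that are here into the scanner, one after another in the order blue, green, orange: put each down in the aluminium corner and square it up tight against both fences, then lift it over and lay it flat in the carriage bay of its own colour. When all are in, push the carriage along its centre line until it is fully home under the hood (it cocks and jams on its rail if pushed to one side), then press the green start button; do not knock over the two reagent bottles.

Things in the scene. Friction and masses are not known exactly. Their poses are not given: they have to be found in the camera images.
- blue_cassette (a point): Slide cassette, loose, 0.2 kg: white frame 86 (its x) x 62 (its y) x 14 mm high with two glass slides and an upright blue grip on top through its middle along x: 66 long, 10 thick, from 14 to 48 mm above the underside. Starts flat on the worktop. This point is its centre, 24 mm above the underside; z up. Half a turn makes no difference. May be absent.
- green_cassette (a point): Slide cassette, loose, 0.2 kg: white frame 86 (its x) x 62 (its y) x 14 mm high with two glass slides and an upright green grip on top through its middle along x: 66 long, 10 thick, from 14 to 48 mm above the underside. Starts flat on the worktop. This point is its centre, 24 mm above the underside; z up. Half a turn makes no difference. May be absent.
- orange_cassette (a point): Slide cassette, loose, 0.2 kg: white frame 86 (its x) x 62 (its y) x 14 mm high with two glass slides and an upright orange grip on top through its middle along x: 66 long, 10 thick, from 14 to 48 mm above the underside. Starts flat on the worktop. This point is its centre, 24 mm above the underside; z up. Half a turn makes no difference. May be absent.
- cassette_blue: The blue cassette as a whole; origin at the centre of its underside, axes as for point blue_cassette.
- cassette_green: The green cassette as a whole; origin at the centre of its underside, axes as for point green_cassette.
- cassette_orange: The orange cassette as a whole; origin at the centre of its underside, axes as for point orange_cassette.
- corner_nest (a point): Where the centre of a cassette (24 mm above its underside) lies when square in the fixed corner, grip along this x: white rectangle on a dark grey patch on the worktop. Two aluminium fences 22 mm high, 12 thick: the far one's face 43 mm from here towards +x (110 mm long from the corner), the right one's face 31 mm from here towards -y (118 long). Near (-x) and left (+y) sides are open.
- bay_blue (a point): Centre of the floor of the carriage's blue bay, with blue floor and blue patch on the rear bar: a pocket 92 (x) x 67 (y) mm for one cassette, grip along x, with walls 7 mm high; its rear end (-x) is the rear bar, 16 mm above the floor. x points the way the carriage is pushed home.
- bay_green (a point): Centre of the floor of the carriage's green bay, with green floor and green patch on the rear bar: a pocket 92 (x) x 67 (y) mm for one cassette, grip along x, with walls 7 mm high; its rear end (-x) is the rear bar, 16 mm above the floor. x points the way the carriage is pushed home.
- bay_orange (a point): Centre of the floor of the carriage's orange bay, with orange floor and orange patch on the rear bar: a pocket 92 (x) x 67 (y) mm for one cassette, grip along x, with walls 7 mm high; its rear end (-x) is the rear bar, 16 mm above the floor. x points the way the carriage is pushed home.
- push_face (a point): Centre of the rear face of the carriage's black rear bar, marked by a yellow line: bar 221 mm wide (y), 14 thick, from 15 mm below to 15 mm above this point. x points the way to push, along the rail; z up. Pushed within 8 mm of the line it runs with 2 to 5 N; pushed 20 mm or more to the side it cocks (2 to 3 degrees) and jams: draw off, it straightens itself, then push on the line.
- carriage_slide (a joint): Travel of the carriage on its one central rail: 0 drawn out, 0.150 m fully home at its stop (starts at 0 to 0.025); not sprung, stays where left. At 0 the rail (18 mm high, on a bed 110 mm wide, 8 mm high) reaches 60 mm behind the push face; carriage bottom 20 mm above the worktop. White hood at the far end, 96 mm high; at home its front edge lies 51 mm ahead of the push face.
- start_button (a joint): Start button: 0 released, 0.006 m fully down (5 N); springs back. Counts as pressed beyond 0.004.
- start_button_top (a point): Centre of the top of the green round start button (32 mm across), in a black housing fixed to the scanner bed, to the right of the carriage; pressed straight down.
- amber_bottle: Brown reagent bottle, 52 mm across, 102 mm high, standing loose at the back; origin under its centre.
- white_bottle: Small white reagent bottle with a red cap, 42 mm across, 78 mm high, standing loose at the back; origin under its centre. Two pipettes hang fixed over it and to its left, from about 0.2 m above the worktop: keep the wrist clear of them.

How it is judged:
By the outcome, as a careful person would: the job done as asked, in the order asked, and still so for the second after the job is handed in, with the robot touching nothing.
Of cassette_blue, cassette_green, cassette_orange only 2 to 3 are there at a start; the rules pass over those that are not, and their reading is None.
At some moment in a run one of cassette_blue, cassette_green, cassette_orange may be knocked a few centimetres aside while the robot is not near it.
Once in a run the grip may slacken for a moment while it holds something.
It also fails if it takes over 210 s, if anything falls off the work surface, if the arm or the gripper's body presses on something with over 40 N, if the wrist force passes 120 N, or if a joint passes its speed limit or range.

## Working session

There is one attempt and no reset: what is moved stays moved. The work goes in short steps, Python scripts to look and compute and a tool call to move; the robot and the scene stay as the last step left them, time stands still between calls to the robot, and variables do not carry over. Pictures are saved under pics/ and viewed, and the job is handed in when it is done.

Besides the shell and the picture viewer there is one more tool, called after "Emit:" as a command line: name --argument value ..., lists and objects as JSON in quotes. carry_out: Moves the arm, as the interface text tells. Its arguments: {"type":"object","properties":{"motion":{"type":"string"},"grip_force":{"type":"number"}},"required":["motion"]}

```bash
mkdir -p pics; cat > h.py <<'E'
import numpy as np, cv2
from workcell import monitor, vision, ticket
def cam(n,save=None):
    d=vision.read_camera(n)
    if save: cv2.imwrite('pics/'+save,d['image'])
    return d
def ray(d,u,v,z):
    K=np.array(d['intrinsics']);R=np.array(d['R']);t=np.array(d['t'])
    c=-R.T@t; r=R.T@np.linalg.inv(K)@np.array([u,v,1.]); s=(z-c[2])/r[2]
    return c+s*r
def proj(d,X):
    K=np.array(d['intrinsics']);p=K@(np.array(d['R'])@np.array(X)+np.array(d['t']));return p[:2]/p[2]
E
python3 - <<'E'
from h import *
o=monitor.get_obs();print({k:np.round(v,3).tolist() for k,v in o.items()})
for n in('scene','top'):
    d=cam(n,n+'0.png');print(n,np.round(d['intrinsics'],1).tolist(),np.round(-np.array(d['R']).T@np.array(d['t']),3),np.round(d['R'],3).tolist())
E
```

```text
{'time': 0.0, 'q': [-1.216, 0.241, 0.004, 1.335, 0.0, 1.571], 'qd': [0.001, -0.002, 0.001, -0.001, 0.001, -0.0], 'tau': [0.001, -37.232, 25.241, 0.017, 0.0, -0.0], 'position': [0.174, -0.468, 0.247], 'eef_rot': [[-0.938, -0.001, 0.347], [-0.347, 0.002, -0.938], [-0.0, -1.0, -0.002]], 'contact_force': [-0.213, 0.454, 0.052], 'torque': [-0.048, 0.018, 0.052], 'grip_width': 0.086}
scene [[458.2, 0.0, 309.4], [0.0, 458.2, 201.3], [0.0, 0.0, 1.0]] [-0.032  0.903  0.561] [[-0.838, -0.545, 0.021], [-0.246, 0.343, -0.907], [0.487, -0.765, -0.421]]
top [[474.9, 0.0, 316.8], [0.0, 474.9, 202.2], [0.0, 0.0, 1.0]] [0.322 0.018 1.643] [[-0.029, -1.0, 0.002], [-0.988, 0.029, -0.151], [0.151, -0.006, -0.988]]
```

View pics/scene0.png

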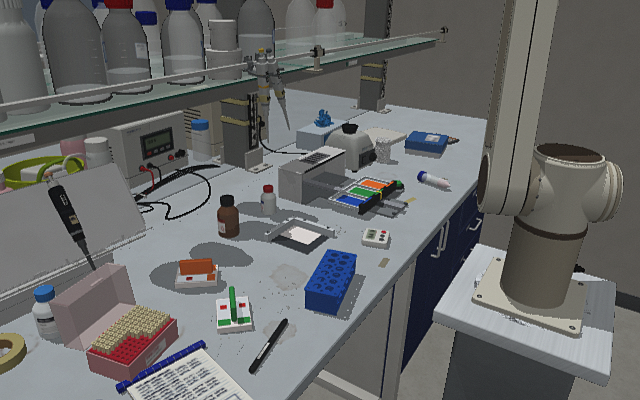

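View pics/top0.png

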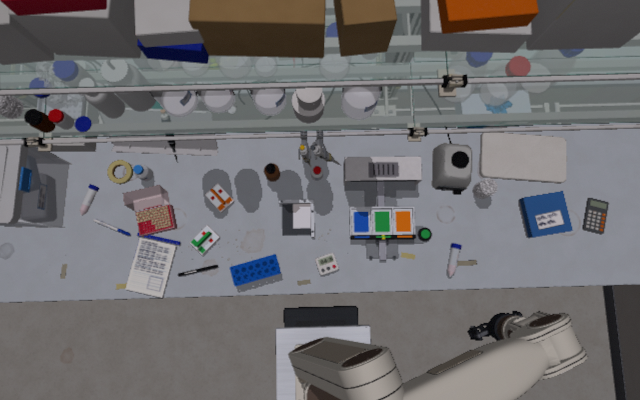

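```bash
python3 - <<'E'
import cv2
t=cv2.imread('pics/top0.png');s=cv2.imread('pics/scene0.png')
cv2.imwrite('pics/tc1.png',cv2.resize(t[170:300,180:340],None,fx=5,fy=4.5,interpolation=cv2.INTER_CUBIC)[:600])
cv2.imwrite('pics/tc2.png',cv2.resize(t[145:270,270:440],None,fx=4.7,fy=4.7,interpolation=cv2.INTER_CUBIC)[:600,:800])
cv2.imwrite('pics/sc1.png',cv2.resize(s[140:350,140:430],None,fx=2.75,fy=2.75,interpolation=cv2.INTER_CUBIC)[:600,:800])
E
```

```text
(no output)
```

View pics/tc1.png

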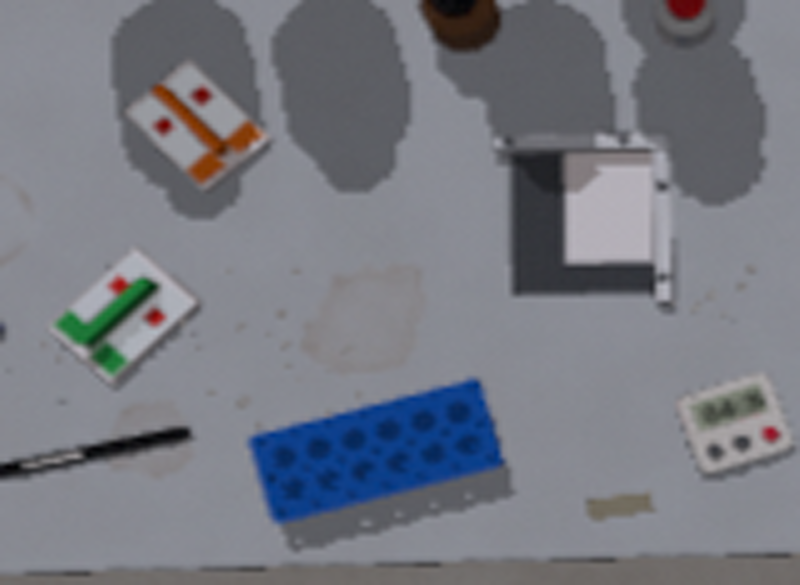

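View pics/tc2.png

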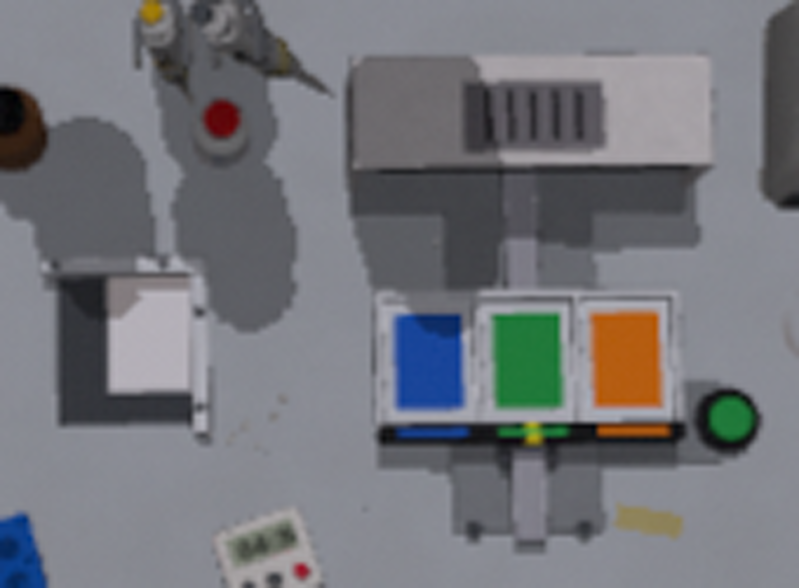

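View pics/sc1.png

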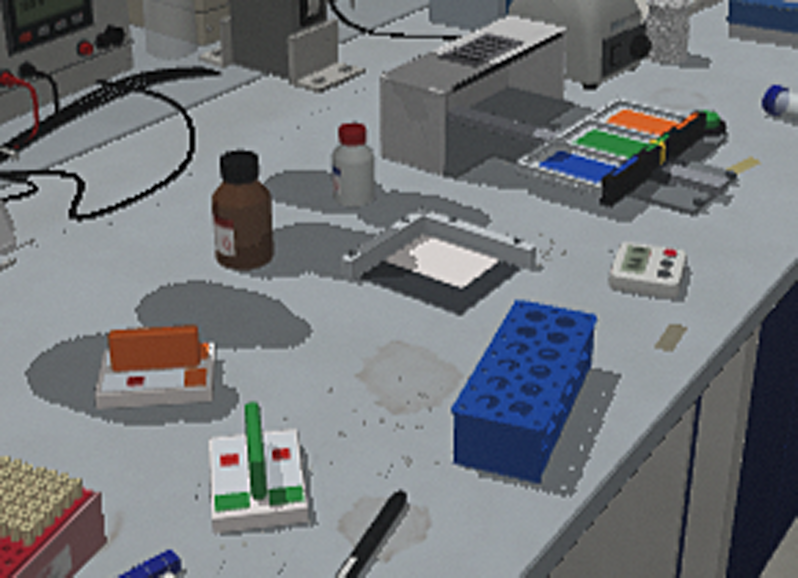

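```bash
cat >> h.py <<'E'
def blobs(mask,amin=60):
    n,l,s,c=cv2.connectedComponentsWithStats(mask.astype(np.uint8),connectivity=8)
    return [(l==i,s[i],c[i]) for i in range(1,n) if s[i][4]>=amin]
def hsv(d): return cv2.cvtColor(d['image'],cv2.COLOR_BGR2HSV).astype(int)
def quad(d,mask,z):
    cs,_=cv2.findContours(mask.astype(np.uint8),cv2.RETR_EXTERNAL,cv2.CHAIN_APPROX_NONE)
    c=max(cs,key=cv2.contourArea)[:,0,:]
    P=np.array([ray(d,u,v,z)[:2] for u,v in c])*1000
    (cx,cy),(w,h),a=cv2.minAreaRect(P.astype(np.float32)); 
    return (cx,cy),(w,h),a
E
python3 - <<'E'
from h import *
d=cam('top');H=hsv(d)
def pr(n,m,z,amin=60):
    for b,s,c in blobs(m,amin):
        q=quad(d,b,z); print(n,s.tolist(),np.round(c,1),'c',np.round(q[0],1),'wh',np.round(q[1],1),'a',round(q[2],1))
h,s,v=H[...,0],H[...,1],H[...,2]
R=np.zeros(h.shape,bool);R[140:290,180:440]=1
pr('green',(abs(h-65)<15)&(s>120)&R,0.048,20)
pr('orange',(abs(h-11)<7)&(s>150)&(v>120)&R,0.048,20)
pr('blue',(abs(h-110)<10)&(s>150)&R,0.03,20)
Wm=((v>175)&(s<40))|((s>110))
pr('cass',Wm&R,0.014,100)
pr('yellow',(abs(h-28)<6)&(s>120)&R,0.035,3)
print(d['image'][205:215,305:308].tolist())
E
```

```text
green [375, 212, 14, 19, 256] [381.8 220.8] c [ 496.  -209.2] wh [44.6 61.1] a 88.3
green [420, 229, 11, 10, 85] [425.1 233.5] c [ 449.4 -353.1] wh [30.4 31.5] a 42.3
green [192, 232, 19, 14, 76] [200.8 239.3] c [452.6 397. ] wh [23.1 66.5] a 27.1
green [199, 247, 6, 6, 20] [201.3 249.3] c [418.6 398.7] wh [16.8  9.3] a 44.4
orange [211, 190, 13, 20, 52] [218.9 201.1] c [589.1 343.2] wh [72.9 23. ] a 20.9
orange [225, 197, 7, 6, 22] [228.  199.9] c [582.1 308.3] wh [12.3 19.1] a 43.8
orange [396, 212, 14, 19, 257] [402.7 220.8] c [ 494.  -279.8] wh [44.  62.2] a 86.9
orange [397, 236, 15, 2, 28] [404.2 236.5] c [ 441.4 -281.9] wh [47.1  3.4] a 88.3
blue [354, 212, 14, 20, 267] [360.7 221.3] c [ 498.4 -139.7] wh [44.5 65.7] a 87.6
blue [354, 236, 16, 3, 36] [361.3 236.7] c [ 445.3 -140.8] wh [51.   6.8] a 88.3
blue [230, 255, 50, 31, 935] [254.9 269.9] c [345.2 221.9] wh [ 65.7 158.9] a 14.2
cass [265, 164, 15, 16, 119] [272.7 173.6] c [681.9 160.4] wh [51.3 47. ] a 25.6
cass [211, 189, 21, 21, 105] [221.2 199.9] c [600.8 348.2] wh [76.9 53.9] a 40.6
cass [294, 207, 16, 21, 294] [302.
[... 529 characters left out ...]
.8] a 88.6
yellow [382, 235, 3, 1, 3] [383. 235.] c [ 449.5 -213.4] wh [6.8 0. ] a -91.7
yellow [381, 238, 5, 2, 9] [382.8 238.4] c [ 437.7 -212.8] wh [13.6  3.4] a 88.3
[[[127, 124, 131], [126, 124, 131], [126, 124, 130]], [[146, 141, 147], [145, 140, 147], [146, 141, 148]], [[184, 176, 179], [184, 176, 180], [185, 177, 180]], [[184, 176, 180], [184, 176, 180], [183, 175, 179]], [[184, 176, 180], [183, 175, 179], [183, 175, 179]], [[184, 176, 179], [184, 175, 180], [183, 175, 179]], [[184, 177, 180], [184, 176, 180], [184, 176, 180]], [[184, 176, 180], [184, 176, 180], [184, 176, 180]], [[185, 176, 180], [184, 176, 180], [184, 176, 180]], [[183, 175, 180], [184, 175, 179], [184, 176, 180]]]
```

```bash
cat >> h.py <<'E'
def fitquad(d,C,hw=3.0,ch=None):
    """refine 4 image corners by subpixel gradient edges + cv2.fitLine"""
    g=d['image'].astype(np.float32); 
    C=np.array(C,float); L=[]
    for i in range(4):
        a,b=C[i],C[(i+1)%4]; t=(b-a)/np.linalg.norm(b-a); n=np.array([-t[1],t[0]])
        o=np.arange(-hw,hw+.01,.25); ss=np.linspace(.2,.8,15); pts=[]
        for s in ss:
            p=a+s*(b-a); xy=p+o[:,None]*n
            pr=cv2.remap(g,xy[:,0].astype(np.float32)[:,None],xy[:,1].astype(np.float32)[:,None],cv2.INTER_LINEAR)[:,0]
            e=np.abs(np.gradient(pr,axis=0)).sum(1) if ch is None else np.abs(np.gradient(pr@np.array(ch),axis=0))
            k=e.argmax(); w=e*(abs(o-o[k])<1.1); pts.append(p+n*(w@o/w.sum()))
        pts=np.array(pts,np.float32)
        L.append(cv2.fitLine(pts,cv2.DIST_HUBER,0,.01,.01).ravel())
    out=[]
    for i in range(4):
        l1,l2=L[i-1],L[i]; A=np.array([[l1[0],-l2[0]],[l1[1],-l2[1]]]); s=np.linalg.solve(A,l2[2:]-l1[2:]); out.append(l1[2:]+s[0]*l1[:2])
    return np.array(out)
def rep(n,d,C,z):
    P=np.array([ray(d,u,v,z)[:2] for u,v in C])*1000
    e=[P[(i+1)%4]-P[i] for i in range(4)]
    print(n,'c',np.round(P.mean(0),1),'len',[round(float(np.linalg.norm(x)),1) for x in e],'ang',[round(float(np.degrees(np.arctan2(x[1],x[0]))),1) for x in e])
    return P
E
python3 - <<'E'
from h import *
T=cam('top');S=cam('scene')
tc1=lambda L:[(180+(x+.5)/5-.5,170+(y+.5)/4.5-.5) for x,y in L]
tc2=lambda L:[(270+x/4.7-.4,145+y/4.7-.4) for x,y in L]
sc=lambda L:[(140+x/2.75-.3,140+y/2.75-.3) for x,y in L]
def go(n,d,C,z,**k):
    Q=fitquad(d,C,**k);P=rep(n,d,Q,z);print('   px',np.round(Q,1).tolist(),'moved',np.round(np.abs(Q-np.array(C)).max(),1))
go('nestT',T,tc1([(565,152),(655,152),(655,265),(565,265)]),0,hw=2)
go('nestS',S,sc([(440,235),(500,262),(460,290),(388,262)]),0,hw=2)
go('orT',T,tc1([(190,62),(270,140),(205,190),(125,112)]),.014,hw=2)
go('grT',T,tc1([(135,248),(200,300),(115,388),(50,325)]),.014,hw=2)
for n,x0,x1,y0,y1 in(('bB',395,463,315,410),('bG',494,562,313,408),('bO',591,660,312,407)):
    go(n,T,tc2([(x0,y0),(x1,y0),(x1,y1),(x0,y1)]),.03,hw=2.5)
img=S['image']
cv2.imwrite('pics/s_g.png',cv2.resize(img[225:335,165:265],None,fx=6,fy=5.4,interpolation=cv2.INTER_CUBIC))
cv2.imwrite('pics/s_b.png',cv2.resize(img[165:225,315:415],None,fx=8,fy=8,interpolation=cv2.INTER_CUBIC))
E
```

```text
nestT c [529.2  63.8] len [59.8, 88.7, 59.7, 90.3] ang [-89.3, 178.8, 92.2, -1.1]
   px [[292.3999938964844, 203.0], [309.5, 202.3000030517578], [309.6000061035156, 227.5], [292.5, 228.6999969482422]] moved 1.1
nestS c [525.8  61.3] len [72.9, 63.6, 89.4, 64.0] ang [-179.7, 88.8, -1.1, -106.1]
   px [[297.70001220703125, 226.3000030517578], [321.70001220703125, 234.10000610351562], [307.3999938964844, 244.39999389648438], [278.1000061035156, 233.8000030517578]] moved 2.7
orT c [599.3 347.4] len [84.8, 58.6, 79.1, 61.1] ang [-139.9, 126.7, 41.9, -47.7]
   px [[217.60000610351562, 182.6999969482422], [233.3000030517578, 200.60000610351562], [219.6999969482422, 211.0], [204.5, 194.60000610351562]] moved 0.9
grT c [455.5 395.8] len [60.2, 79.2, 60.2, 77.9] ang [-135.7, 135.1, 43.1, -44.9]
   px [[206.60000610351562, 224.60000610351562], [218.8000030517578, 236.6999969482422], [202.3000030517578, 253.60000610351562], [190.39999389648438, 241.10000610351562]] moved 2.2
bB c [ 494.2 -140. ] len [49.0, 77.8, 48.0, 77.6] ang [-91.5, 178.1, 88.2, -1.2]
   px [[353.29998779296875, 211.39999389648438], [367.6000061035156, 211.39999389648438], [367.8999938964844, 234.0], [353.79998779296875, 234.0]] moved 2.2
bG c [ 496.5 -212.3] len [47.4, 69.7, 51.2, 69.1] ang [-91.2, -178.5, 88.3, -1.7]
   px [[374.3999938964844, 211.39999389648438], [388.20001220703125, 211.3000030517578], [389.79998779296875, 231.5], [374.79998779296875, 231.5]] moved 1.0
bO c [ 496.8 -283.9] len [48.0, 92.2, 54.2, 67.3] ang [-81.4, -179.3, 70.9, -2.2]
   px [[395.29998779296875, 210.39999389648438], [409.0, 207.89999389648438], [410.8999938964844, 234.6999969482422], [395.6000061035156, 230.0]] moved 3.5
```

View pics/s_g.png

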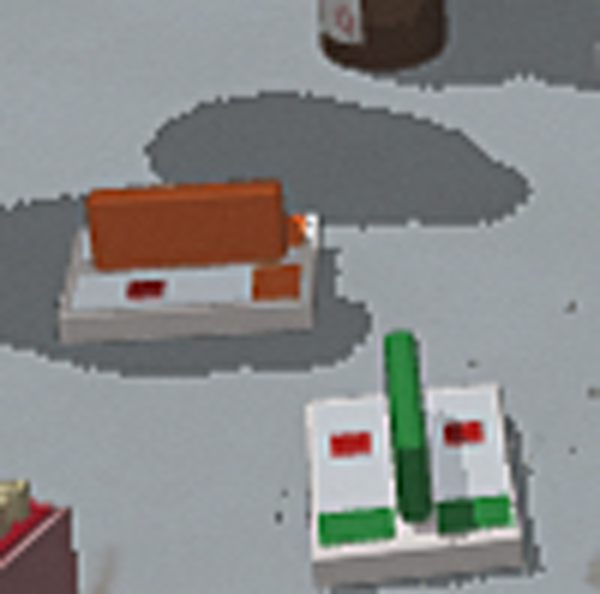

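View pics/s_b.png

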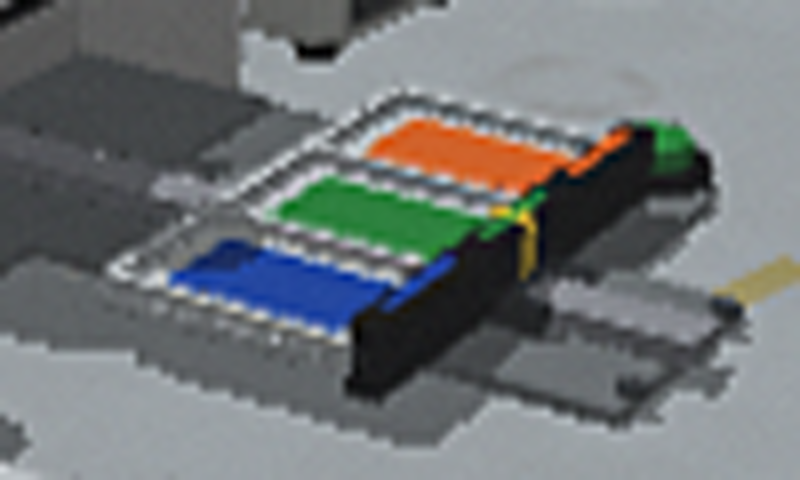

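```bash
python3 - <<'E'
from h import *
S=cam('scene');T=cam('top')
f=lambda L:[(165+(x+.5)/6-.5,225+(y+.5)/5.4-.5) for x,y in L]
def go(n,d,C,z,**k):
    Q=fitquad(d,C,**k);P=rep(n,d,Q,z);rep(n+'raw',d,np.array(C),z)
go('grS',S,f([(308,405),(500,385),(522,545),(315,560)]),.014,hw=1.5)
go('orS',S,f([(320,215),(313,305),(72,308),(85,226)]),.014,hw=1.5)
# grip top ends
for p in [(400,335),(415,518)]: print('g',np.round(ray(S,*f([p])[0],.048 if p[1]<400 else .014)*1000,1))
for p in [(88,190),(282,182)]: print('o',np.round(ray(S,*f([p])[0],.048)*1000,1))
# top view grip lines: green ends
t=lambda x,y:(180+(x+.5)/5-.5,170+(y+.5)/4.5-.5)
for p in [(153,285),(88,335)]: print('gT',np.round(ray(T,*t(*p),.048)*1000,1))
for p in [(158,88),(222,150)]: print('oT',np.round(ray(T,*t(*p),.048)*1000,1))
E
```

```text
grS c [452.4 397.9] len [62.4, 87.0, 57.5, 85.2] ang [-134.6, 133.2, 43.8, -43.5]
grSraw c [450.8 398.9] len [61.4, 88.0, 60.5, 83.5] ang [-134.4, 134.2, 41.4, -45.1]
orS c [597.5 345.1] len [66.8, 83.5, 49.2, 79.4] ang [129.6, 37.4, -56.7, -129.8]
orSraw c [596.5 345.8] len [62.8, 81.0, 56.8, 82.7] ang [131.1, 36.1, -46.8, -139.6]
g [473.1 376.6  48. ]
g [433.2 417.2  14. ]
o [623.9 366.9  48. ]
o [573.6 324.8  48. ]
gT [472.4 369.   48. ]
gT [436.4 412.4  48. ]
oT [622.  366.3  48. ]
oT [573.1 322.7  48. ]
```

Emit:
carry_out --motion "1 0.02 0.06 0 10; 1 0.04 0.12 0 20; 1 0.06 0.18 0 30; 1 0.08 0.24 0 40; 1 0.1 0.3 0 50; 1 0.12 0.36 0 60; 1 0.14 0.42 0 70; 1 0.16 0.48 0 80" --grip_force 40

```text
time: 1.35
position: [0.3322, 0.0075, 0.2488]
eef_rot: [[0.185, 0.002, 0.983], [-0.983, -0.0, 0.185], [0.001, -1.0, 0.002]]
contact_force: [1.1, -1.8, 0.7]
grip_width: 0.0855
```

```bash
python3 -c "
from h import *
o=monitor.get_obs();print({k:np.round(o[k],3).tolist() for k in('q','position','eef_rot')})"
```

```text
{'q': [0.023, -0.098, -0.363, 1.303, -0.0, 1.408], 'position': [0.332, 0.007, 0.249], 'eef_rot': [[0.185, 0.002, 0.983], [-0.983, -0.0, 0.185], [0.001, -1.0, 0.002]]}
```

Emit:
carry_out --motion "1 0.017 0.055 0 5; 1 0.034 0.11 0 10; 1 0.051 0.165 0 15; 1 0.068 0.22 0 20; 1 0.086 0.275 0 25; 1 0.103 0.33 0 30; 1 0.12 0.386 0 34; 1 0.12 0.386 0 34"

```text
time: 2.35
position: [0.452, 0.395, 0.2455]
eef_rot: [[0.702, -0.002, 0.713], [-0.713, -0.001, 0.702], [-0.001, -1.0, -0.002]]
contact_force: [-0.5, -1.7, 0.1]
grip_width: 0.0855
```

Emit:
carry_out --motion "0.7 0 0 -0.05 0; 0.7 0 0 -0.1 0; 0.7 0 0 -0.14 0; 0.7 0 0 -0.14 0"

```text
time: 2.85
position: [0.4494, 0.3886, 0.1051]
eef_rot: [[0.698, -0.006, 0.716], [-0.716, -0.006, 0.698], [-0.0, -1.0, -0.009]]
contact_force: [-0.2, -0.5, -0.0]
grip_width: 0.0598
```

```bash
python3 - <<'E'
from h import *
S=cam('scene');T=cam('top')
a=cv2.resize(S['image'][200:340,130:330],None,fx=3.8,fy=3.8)
cv2.imwrite('pics/a1.png',a)
cv2.imwrite('pics/a2.png',cv2.resize(T['image'][170:290,150:330],None,fx=4.4,fy=4.4))
E
```

```text
(no output)
```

View pics/a1.png

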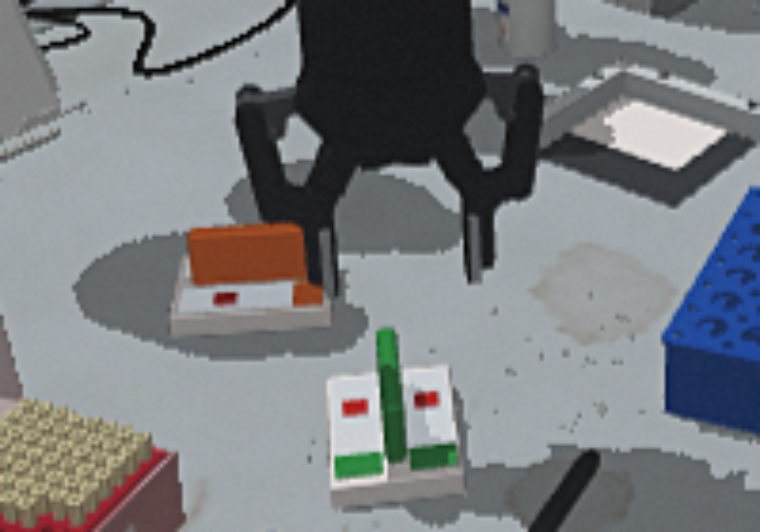

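View pics/a2.png

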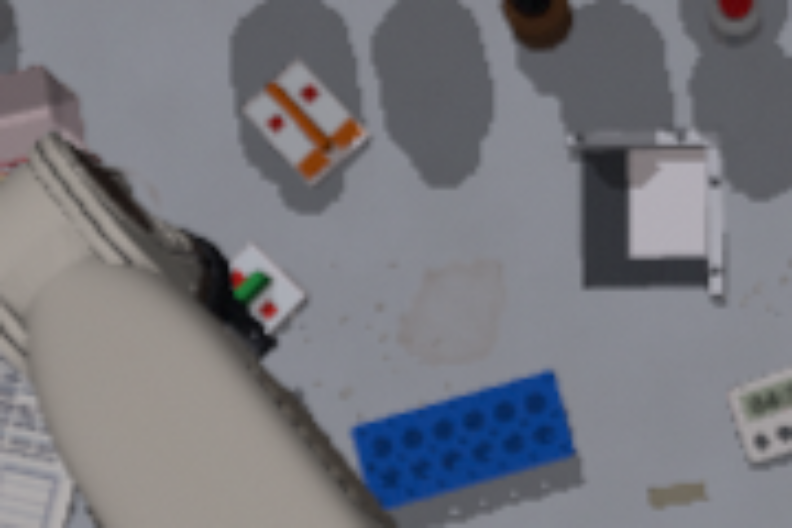

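Emit:
carry_out --motion "0.7 0 0 -0.04 0; 0.7 0 0 -0.069 0; 0.7 0 0 -0.069 0; 0.7 0 0 -0.069 0"

```text
time: 3.45
position: [0.4534, 0.3927, 0.0421]
eef_rot: [[0.699, 0.004, 0.716], [-0.716, 0.003, 0.699], [0.0, -1.0, 0.005]]
contact_force: [0.6, 0.3, 0.8]
grip_width: 0.0598
```

```bash
python3 - <<'E'
from h import *
S=cam('scene');o=monitor.get_obs();print(o['position'],o['contact_force'],o['eef_rot'])
a=cv2.resize(S['image'][200:340,130:330],None,fx=3.8,fy=3.8)
cv2.imwrite('pics/a3.png',a)
E
```

```text
[0.4535107  0.39283343 0.0422195 ] [-0.23562509 -0.23784136  0.33798814] [[ 6.98668737e-01  3.87697966e-03  7.15434809e-01]
 [-7.15445208e-01  3.24312313e-03  6.98661317e-01]
 [ 3.88452543e-04 -9.99987226e-01  5.03963526e-03]]
```

View pics/a3.png

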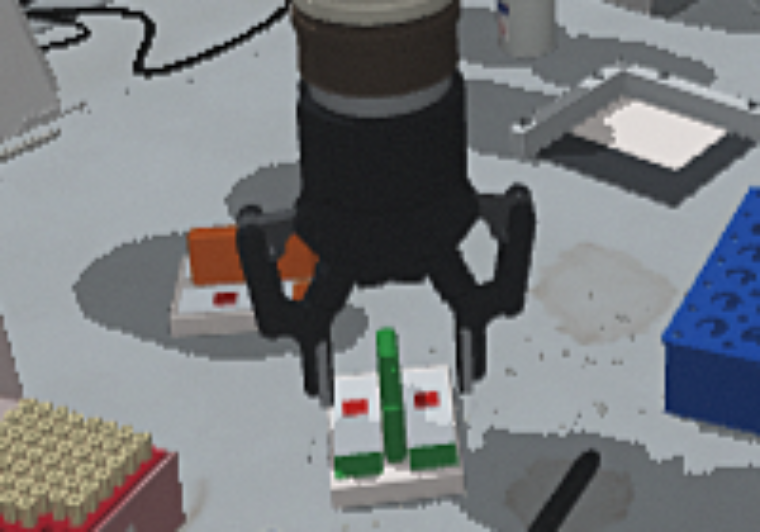

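Emit:
carry_out --motion "0.3 0 0.003 -0.003 1; 0.05 0 0.003 -0.003 1; 0 0 0.003 -0.003 1; 0 0 0.003 -0.003 1; 0 0 0.003 -0.003 1; 0 0 0.003 -0.003 1; 0 0 0.003 -0.003 1" --grip_force 60

```text
time: 4.38
position: [0.4523, 0.395, 0.037]
eef_rot: [[0.711, 0.001, 0.703], [-0.703, 0.001, 0.711], [-0.0, -1.0, 0.002]]
contact_force: [0.1, 0.6, 5.6]
grip_width: 0.0089
```

Emit:
carry_out --motion "0 0 0 0.03 0; 0 0 0 0.06 0; 0 0.006 -0.04 0.09 5; 0 0.016 -0.09 0.09 12; 0 0.026 -0.14 0.09 20; 0 0.036 -0.19 0.09 28; 0 0.046 -0.24 0.09 36; 0 0.056 -0.29 0.09 41"

```text
time: 5.38
position: [0.5066, 0.1024, 0.1251]
eef_rot: [[0.998, -0.003, 0.061], [-0.061, -0.001, 0.998], [-0.003, -1.0, -0.001]]
contact_force: [0.2, -0.2, -1.5]
grip_width: 0.0089
```

```bash
python3 - <<'E'
from h import *
S=cam('scene');o=monitor.get_obs();print(o['position'],o['contact_force'],o['eef_rot'][:,2],o['grip_width'])
a=cv2.resize(S['image'][150:300,200:400],None,fx=3.8,fy=3.8)
cv2.imwrite('pics/a4.png',a)
E
```

```text
[0.50750519 0.0964636  0.12503953] [-0.25488137 -4.72405715 -2.27159543] [ 0.06553161  0.99782776 -0.00673559] 0.008562589963693407
```

View pics/a4.png

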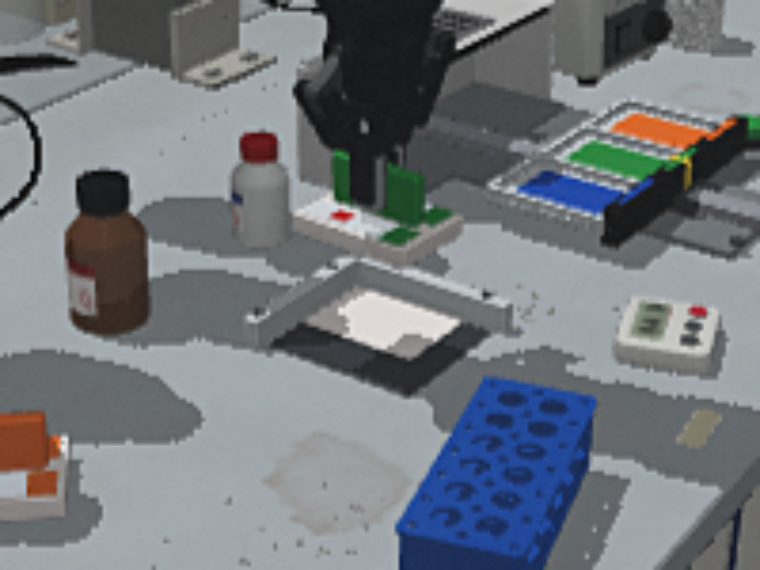

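Emit:
carry_out --motion "0 0 0 0 3; 0 0 0 0 3; 0 0 0 0 3"

```text
time: 5.8
position: [0.5071, 0.1047, 0.1256]
eef_rot: [[1.0, -0.002, 0.012], [-0.012, -0.0, 1.0], [-0.002, -1.0, -0.0]]
contact_force: [0.4, -0.8, -1.7]
grip_width: 0.0088
```

```bash
python3 - <<'E'
from h import *
for i in range(3):
  S=cam('scene');o=monitor.get_obs();print(o['position'],o['contact_force'],o['eef_rot'][:,2],o['grip_width'],o['qd'])
E
```

```text
[0.50730007 0.10482981 0.12582379] [-0.39848584 -0.62800624 -2.03571921] [ 1.16071926e-02  9.99932571e-01 -3.54977873e-04] 0.009064153232722458 [ 0.00329242 -0.00319146  0.00552162 -0.00020832 -0.00021297 -0.00301134]
[0.5074179  0.10492464 0.12594752] [-1.24877874 -0.37005728 -1.3642881 ] [ 1.12983940e-02  9.99936133e-01 -2.77086642e-04] 0.008494483219105746 [ 0.0012282  -0.00338217  0.00366979 -0.00104675 -0.00080332 -0.00269593]
[0.50753523 0.10495028 0.12605897] [ 0.99458097  0.23252075 -1.61311074] [ 1.11561367e-02  9.99937747e-01 -2.07964952e-04] 0.00876475107456124 [-0.00108448 -0.00251723  0.00287027 -0.00235225 -0.00040129 -0.00199737]
```

Emit:
carry_out --motion "0 0.003 -0.015 -0.03 0; 0 0.005 -0.027 -0.06 0; 0 0.005 -0.027 -0.075 0; 0 0.005 -0.027 -0.084 0; 0 0.005 -0.027 -0.087 0; 0 0.005 -0.027 -0.087 0"

```text
time: 6.7
position: [0.5133, 0.078, 0.0398]
eef_rot: [[1.0, 0.001, 0.011], [-0.011, 0.0, 1.0], [0.001, -1.0, 0.0]]
contact_force: [0.6, -0.6, -1.7]
grip_width: 0.0092
```

```bash
python3 - <<'E'
from h import *
S=cam('scene');T=cam('top');o=monitor.get_obs();print(o['position'],o['contact_force'],o['eef_rot'][:,2],o['grip_width'])
cv2.imwrite('pics/a5.png',cv2.resize(S['image'][180:280,240:370],None,fx=6,fy=6,interpolation=cv2.INTER_CUBIC))
E
```

```text
[0.51348882 0.07782776 0.04011223] [-0.97072489  1.09748402 -1.15584257] [1.13703480e-02 9.99935316e-01 2.80782493e-04] 0.009106780133626431
```

View pics/a5.png

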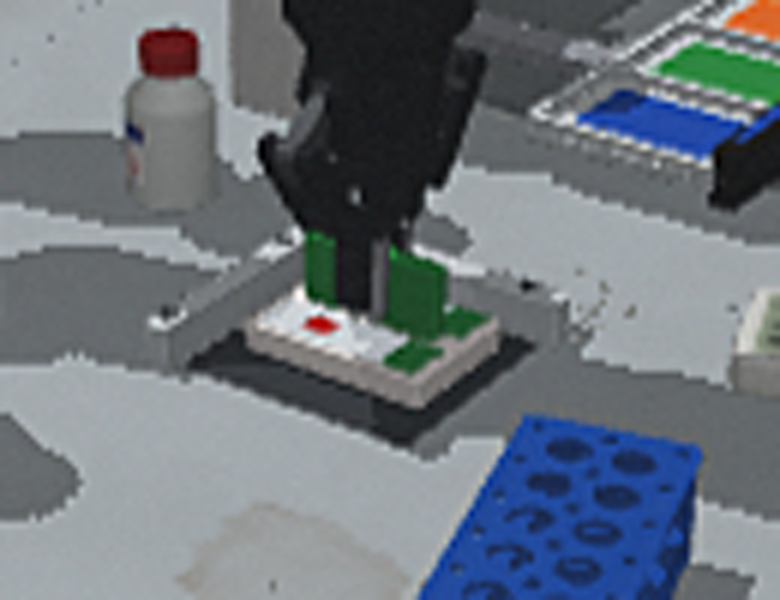

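Emit:
carry_out --motion "0 0 0 -0.002 0; 0 0 0 -0.004 0; 0 0 0 -0.004 0; 0 0 0 -0.004 0"

```text
time: 7.3
position: [0.5133, 0.0776, 0.0369]
eef_rot: [[1.0, 0.002, 0.012], [-0.012, 0.0, 1.0], [0.002, -1.0, 0.0]]
contact_force: [-3.1, -0.6, 8.0]
grip_width: 0.009
```

Emit:
carry_out --motion "0 0.003 0 0 0; 0 0.006 0 0 0; 0 0.009 0 0 0; 0 0.012 0 0 0; 0 0.012 0 0 0; 0 0.012 0 0 0"

```text
time: 8.05
position: [0.5219, 0.0776, 0.0369]
eef_rot: [[1.0, -0.004, 0.011], [-0.011, 0.0, 1.0], [-0.004, -1.0, 0.0]]
contact_force: [-10.8, 0.1, 16.5]
grip_width: 0.0086
```

Emit:
carry_out --motion "0 0 0 0.002 0; 0 0.002 0 0.002 0; 0 0.004 0 0.002 0; 0 0.004 0 0.002 0"

```text
time: 8.55
position: [0.5289, 0.0775, 0.037]
eef_rot: [[1.0, -0.0, 0.012], [-0.012, -0.0, 1.0], [-0.0, -1.0, -0.0]]
contact_force: [0.2, 0.7, -1.2]
grip_width: 0.0091
```

```bash
python3 - <<'E'
from h import *
S=cam('scene');o=monitor.get_obs();print(o['position'],o['contact_force'],o['eef_rot'][:,2],o['grip_width'])
cv2.imwrite('pics/a6.png',cv2.resize(S['image'][180:280,240:370],None,fx=6,fy=6,interpolation=cv2.INTER_CUBIC))
E
```

```text
[0.52887693 0.07744276 0.03697894] [-0.65485262 -0.46313085 -2.00138369] [ 1.17995931e-02  9.99930380e-01 -6.68783040e-05] 0.008935998315783619
```

View pics/a6.png

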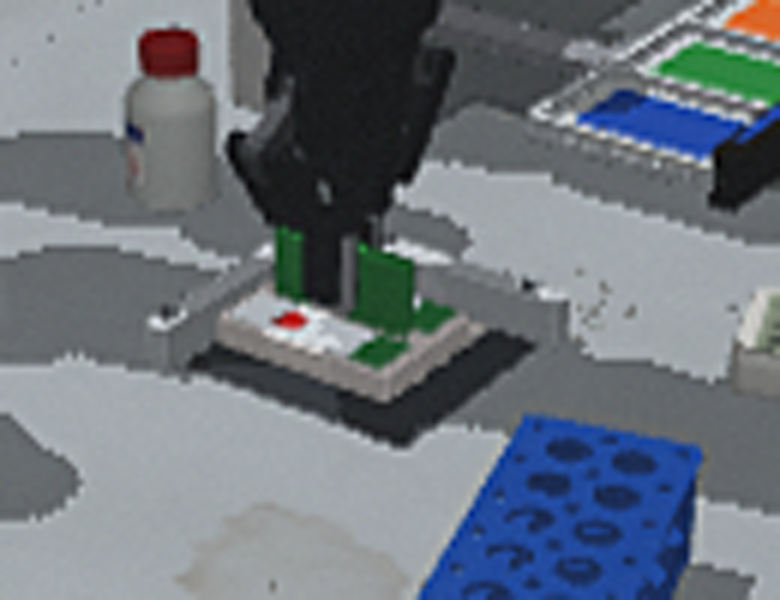

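Emit:
carry_out --motion "0 0.002 0 0 0; 0 0.004 0 0 0; 0 0.006 0 0 0; 0 0.006 0 0 0; 0 0.006 0 0 0"

```text
time: 9.22
position: [0.5292, 0.0774, 0.0372]
eef_rot: [[1.0, -0.011, 0.011], [-0.011, -0.0, 1.0], [-0.011, -1.0, -0.0]]
contact_force: [-14.5, 0.0, 13.0]
grip_width: 0.0089
```

Emit:
carry_out --motion "0 -0.006 0 0 0; 0 -0.006 -0.004 0 0; 0 -0.006 -0.008 0 0; 0 -0.006 -0.012 0 0; 0 -0.006 -0.014 0 0; 0 -0.006 -0.014 0 0"

```text
time: 9.98
position: [0.5288, 0.063, 0.0372]
eef_rot: [[1.0, -0.0, 0.012], [-0.012, -0.001, 1.0], [-0.0, -1.0, -0.001]]
contact_force: [-0.5, -0.1, -1.8]
grip_width: 0.0084
```

Emit:
carry_out --motion "0 0 -0.002 0 0; 0 0 -0.004 0 0; 0 0 -0.004 0 0; 0 0 -0.004 0 0"

```text
time: 10.48
position: [0.5287, 0.0617, 0.0374]
eef_rot: [[1.0, -0.0, 0.01], [-0.01, 0.005, 1.0], [-0.0, -1.0, 0.005]]
contact_force: [-2.4, 6.6, -0.7]
grip_width: 0.0092
```

Emit:
carry_out --motion "0 0.003 -0.002 -0.001 0; 0 0.004 -0.003 -0.002 0; 0 0.004 -0.003 -0.002 0; 0 0.004 -0.003 -0.002 0"

```text
time: 10.98
position: [0.5289, 0.0616, 0.0372]
eef_rot: [[1.0, -0.006, 0.008], [-0.008, 0.011, 1.0], [-0.006, -1.0, 0.011]]
contact_force: [-15.8, 13.8, 18.7]
grip_width: 0.0088
```

Emit:
carry_out --motion "0.28 0 0 0 0; 0.28 0 0 0 0; 0.28 0 0 0 0; 0.28 0 0 0 0"

```text
time: 11.48
position: [0.5331, 0.0561, 0.0352]
eef_rot: [[1.0, 0.0, 0.012], [-0.012, -0.0, 1.0], [0.0, -1.0, -0.0]]
contact_force: [0.7, 0.2, -0.5]
grip_width: 0.0242
```

Emit:
carry_out --motion "0.28 0 0 0.05 0; 0.28 0 0 0.1 0; 0.28 -0.06 0.03 0.13 0; 0.28 -0.12 0.06 0.13 0; 0.28 -0.16 0.06 0.13 0; 0.28 -0.16 0.06 0.13 0"

```text
time: 12.22
position: [0.3686, 0.1161, 0.1648]
eef_rot: [[1.0, -0.003, 0.009], [-0.009, -0.001, 1.0], [-0.003, -1.0, -0.001]]
contact_force: [1.3, -0.0, 0.1]
grip_width: 0.0237
```

```bash
python3 - <<'E'
from h import *
S=cam('scene');T=cam('top')
cv2.imwrite('pics/a7.png',cv2.resize(S['image'][180:280,240:370],None,fx=6,fy=6,interpolation=cv2.INTER_CUBIC))
cv2.imwrite('pics/a8.png',cv2.resize(T['image'][180:250,260:360],None,fx=8,fy=8,interpolation=cv2.INTER_CUBIC))
E
```

```text
(no output)
```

View pics/a7.png

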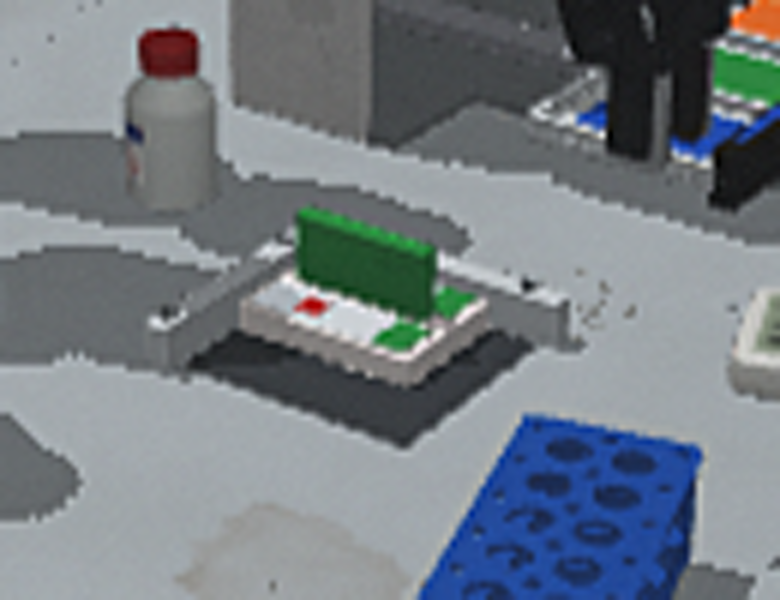

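View pics/a8.png

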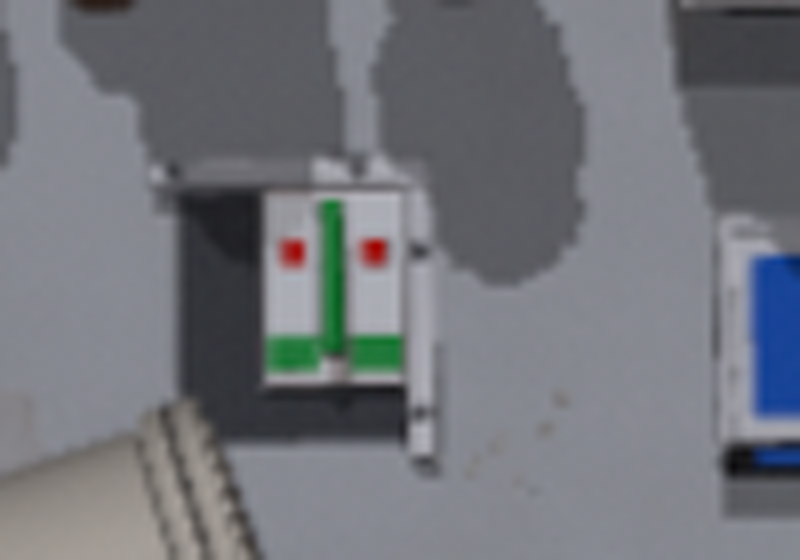

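Emit:
carry_out --motion "0.28 0.06 -0.02 -0.02 0; 0.28 0.12 -0.045 -0.03 0; 0.28 0.156 -0.0545 -0.04 0; 0.28 0.156 -0.0545 -0.07 0; 0.28 0.156 -0.0545 -0.11 0; 0.28 0.156 -0.0545 -0.128 0; 0.28 0.156 -0.0545 -0.128 0; 0.28 0.156 -0.0545 -0.128 0"

```text
time: 13.32
position: [0.5304, 0.0617, 0.0378]
eef_rot: [[1.0, 0.002, 0.013], [-0.013, 0.0, 1.0], [0.002, -1.0, 0.0]]
contact_force: [-0.2, 0.8, -0.5]
grip_width: 0.0241
```

Emit:
carry_out --motion "0 0 0 0 0; 0 0 0 0 0; 0 0 0 0 0; 0 0 0 0 0; 0 0 0 0 0"

```text
time: 13.95
position: [0.5301, 0.062, 0.0386]
eef_rot: [[1.0, 0.003, 0.012], [-0.012, 0.0, 1.0], [0.003, -1.0, 0.0]]
contact_force: [1.1, -0.8, 6.5]
grip_width: 0.0086
```

Emit:
carry_out --motion "0 0.002 0 0 0; 0 0.004 -0.002 0 0; 0 0.004 -0.003 0 0; 0 0.004 -0.003 0 0"

```text
time: 14.45
position: [0.5303, 0.0618, 0.0387]
eef_rot: [[1.0, -0.004, 0.009], [-0.009, 0.006, 1.0], [-0.004, -1.0, 0.006]]
contact_force: [-9.3, 7.1, 15.3]
grip_width: 0.0088
```

```bash
python3 - <<'E'
from h import *
o=monitor.get_obs();print(o['position'],o['contact_force'],o['eef_rot'][:,2],o['grip_width'])
# carriage: project candidate features by scene+top triangulation
T=cam('top');S=cam('scene')
cv2.imwrite('pics/b1.png',cv2.resize(T['image'][195:260,345:440],None,fx=8.4,fy=8.4,interpolation=cv2.INTER_CUBIC))
cv2.imwrite('pics/b2.png',cv2.resize(S['image'][165:225,315:415],None,fx=8,fy=8,interpolation=cv2.INTER_CUBIC))
E
```

```text
[0.53027269 0.06177924 0.03874816] [-9.32594094  7.10174153 15.32505129] [0.00949431 0.99993754 0.00589773] 0.008817497401344318
```

View pics/b1.png

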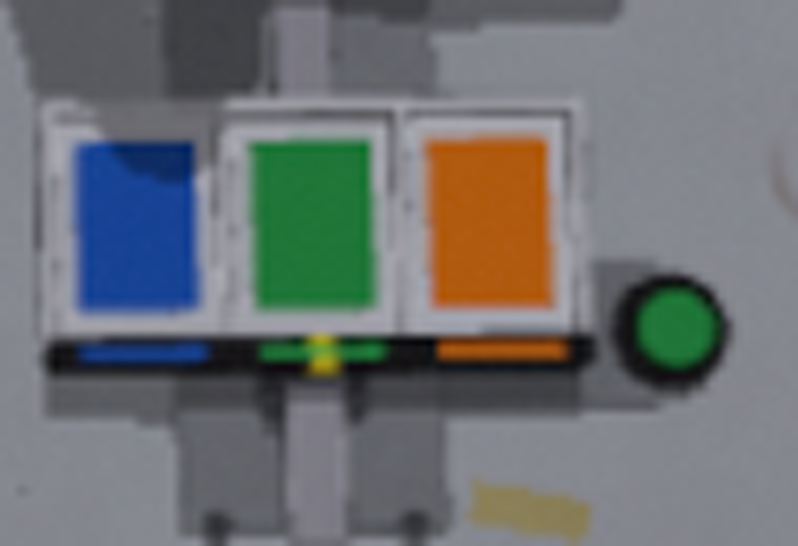

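View pics/b2.png

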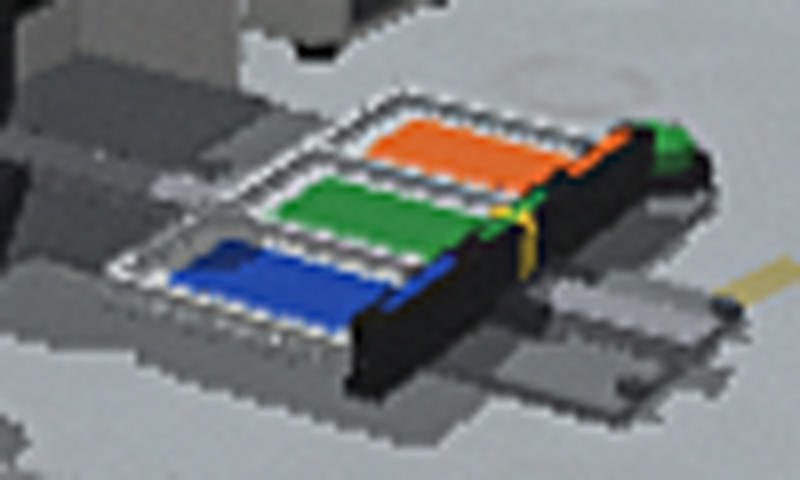

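```bash
cat >> h.py <<'E'
def tri(T,S,a,b):
    def cr(d,p):
        K=np.array(d['intrinsics']);R=np.array(d['R']);c=-R.T@np.array(d['t']);r=R.T@np.linalg.inv(K)@np.array([*p,1.]);return c,r/np.linalg.norm(r)
    c1,r1=cr(T,a);c2,r2=cr(S,b)
    s=np.linalg.lstsq(np.c_[r1,-r2],c2-c1,rcond=None)[0]
    p,q=c1+s[0]*r1,c2+s[1]*r2
    return (p+q)/2*1000,np.linalg.norm(p-q)*1000
E
python3 - <<'E'
from h import *
T=cam('top');S=cam('scene')
f=lambda x,y:(345+(x+.5)/8.4-.5,195+(y+.5)/8.4-.5)
g=lambda x,y:(315+(x+.5)/8-.5,165+(y+.5)/8-.5)
for n,a,b in [('gFL',(250,140),(275,212)),('gFR',(372,138),(322,178)),('bFL',(76,142),(168,278)),('bFR',(193,140),(225,240)),('oFL',(425,138),(370,152)),('oFR',(547,136),(408,118)),('barL',(47,372),(350,320)),('barR',(592,365),(648,122)),('yel',(321,372),(526,212)),('btn',(679,326),(672,130)),('frFL',(42,105),(110,265)),('frFR',(580,100),(400,92))]:
    p,e=tri(T,S,f(*a),g(*b));print(n,np.round(p,1),round(e,1))
for z in(.024,.03,.034):
  for n,C in(('b',[(76,142),(193,140),(199,310),(80,312)]),('g',[(250,140),(372,138),(377,306),(256,308)]),('o',[(425,138),(547,136),(553,306),(431,308)])):
    rep(n+str(z),T,[f(*c) for c in C],z)
for z in (.04,.05):
  rep('bar',T,[f(*c) for c in[(47,343),(592,337),(592,365),(47,372)]],z); print('yel',ray(T,*f(321,370),z),'btn',ray(T,*f(679,326),z))
  print('rail',ray(T,*f(318,440),.018),ray(T,*f(303,40),.018))
E
```

```text
gFL [ 530.2 -189.6   29.1] 4.7
gFR [ 533.1 -238.9   24.4] 1.7
bFL [ 532.5 -118.2   28.6] 2.5
bFR [ 534.  -165.6   25.3] 1.1
oFL [ 528.7 -261.2   28.9] 5.3
oFR [ 532.3 -310.1   25.2] 2.9
barL [444.3 -98.6  43.4] 11.3
barR [ 437.2 -318.9   43.5] 3.5
yel [ 437.1 -210.    45.3] 2.9
btn [ 448.7 -361.2   23.8] 6.5
frFL [ 547.7 -104.3   34.7] 1.7
frFR [ 544.9 -324.4   28.7] 0.0
b0.024 c [ 499.1 -141.5] len [47.9, 69.8, 48.4, 69.7] ang [-90.7, 179.4, 89.3, -1.0]
g0.024 c [ 498.2 -213.7] len [50.0, 69.0, 49.3, 68.9] ang [-90.7, 178.7, 89.3, -0.7]
o0.024 c [ 496.5 -285.2] len [50.0, 69.8, 49.7, 69.8] ang [-90.7, 178.6, 89.3, -1.1]
b0.03 c [ 498.5 -140.9] len [47.7, 69.5, 48.2, 69.5] ang [-90.7, 179.4, 89.3, -1.0]
g0.03 c [ 497.6 -212.8] len [49.8, 68.7, 49.1, 68.7] ang [-90.7, 178.7, 89.3, -0.7]
o0.03 c [ 495.9 -284.1] len [49.8, 69.5, 49.5, 69.5] ang [-90.7, 178.6, 89.3, -1.1]
b0.034 c [ 498.  -140.5] len [47.6, 69.3, 48.1, 69.3] ang [-90.7, 179.4, 89.3, -1.0]
g0.034 c [ 497.1 -212.2] len [49.7, 68.5, 49.0, 68.5] ang [-90.7, 178.7, 89.3, -0.7]
o0.034 c [ 495.5 -283.3] len [49.7, 69.4, 49.4, 69.3] ang [-90.7, 178.6, 89.3, -1.1]
bar c [ 443.3 -211. ] len [219.4, 11.3, 219.1, 11.7] ang [-91.0, 176.5, 89.1, -2.3]
yel [ 0.43695851 -0.21130227  0.04      ] btn [ 0.4504215  -0.35628365  0.04      ]
rail [ 0.41016346 -0.21178979  0.018     ] [ 0.57472197 -0.21389474  0.018     ]
bar c [ 442.5 -209.6] len [218.0, 11.2, 217.8, 11.6] ang [-91.0, 176.5, 89.1, -2.3]
yel [ 0.43624274 -0.20987405  0.05      ] btn [ 0.44962173 -0.35395081  0.05      ]
rail [ 0.41016346 -0.21178979  0.018     ] [ 0.57472197 -0.21389474  0.018     ]
```

```bash
python3 - <<'E'
from h import *
T=cam('top')
f=lambda x,y:(260+(x+.5)/8-.5,180+(y+.5)/8-.5)
im=cv2.imread('pics/a8.png')
C=[f(*c) for c in[(263,192),(405,192),(407,384),(264,386)]]
rep('frame',T,C,.014)
T2=dict(T);
# refine using saved picture (downsample not exact) -> from raw crop edges
T2['image']=cv2.resize(im,(100,70),interpolation=cv2.INTER_AREA); 
full=np.zeros((400,640,3),np.uint8); full[180:250,260:360]=T2['image']; T2['image']=full
Q=fitquad(T2,C,hw=1.5);rep('frameref',T2,Q,.014)
for p in[(332,202),(335,350)]:print(ray(T,*f(*p),.048))
E
```

```text
frame c [526.5  62. ] len [61.5, 83.5, 61.5, 84.4] ang [-91.7, 179.0, 89.1, -1.0]
frameref c [526.8  63.5] len [59.3, 83.9, 59.1, 83.7] ang [-90.9, 178.7, 88.9, -1.2]
[0.55909253 0.06131975 0.048     ]
[0.49598262 0.06159752 0.048     ]
```

Emit:
carry_out --motion "0 -0.003 0.002 0.005 0; 0 -0.004 0.003 0.04 0; 0 -0.006 -0.01 0.09 0; 0 -0.012 -0.07 0.09 0; 0 -0.018 -0.13 0.09 0; 0 -0.024 -0.19 0.09 0; 0 -0.03 -0.24 0.09 0; 0 -0.034 -0.272 0.09 -0.4"

```text
time: 15.7
position: [0.4975, -0.2155, 0.1267]
eef_rot: [[1.0, -0.001, 0.022], [-0.022, -0.0, 1.0], [-0.001, -1.0, -0.0]]
contact_force: [0.7, 1.1, -1.7]
grip_width: 0.0095
```

Emit:
carry_out --motion "0 0 0 0 0; 0 0 0 0 0; 0 0 0 0 0"

```text
time: 16.08
position: [0.4987, -0.2119, 0.1271]
eef_rot: [[1.0, -0.001, 0.017], [-0.017, 0.0, 1.0], [-0.001, -1.0, 0.0]]
contact_force: [-0.3, -0.1, -1.5]
grip_width: 0.0092
```

```bash
python3 - <<'E'
from h import *
o=monitor.get_obs();print(o['position'],o['contact_force'],o['eef_rot'][:,2],o['grip_width'])
T=cam('top');S=cam('scene')
cv2.imwrite('pics/b3.png',cv2.resize(T['image'][195:260,345:440],None,fx=8.4,fy=8.4,interpolation=cv2.INTER_CUBIC))
cv2.imwrite('pics/b4.png',cv2.resize(S['image'][125:225,295:415],None,fx=6,fy=6,interpolation=cv2.INTER_CUBIC))
E
```

```text
[ 0.49872936 -0.21187698  0.1270619 ] [-0.29181057 -0.10242366 -1.53575791] [1.71051682e-02 9.99853611e-01 4.11703657e-04] 0.009229695679591582
```

View pics/b4.png

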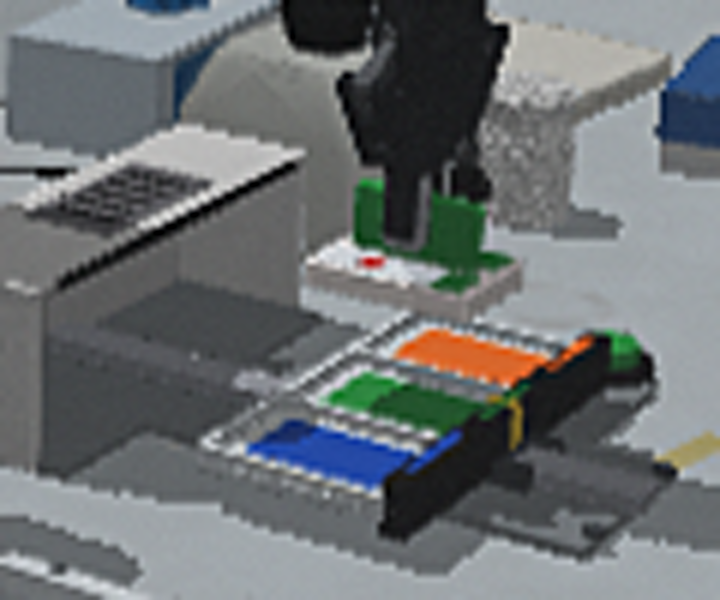

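View pics/b3.png

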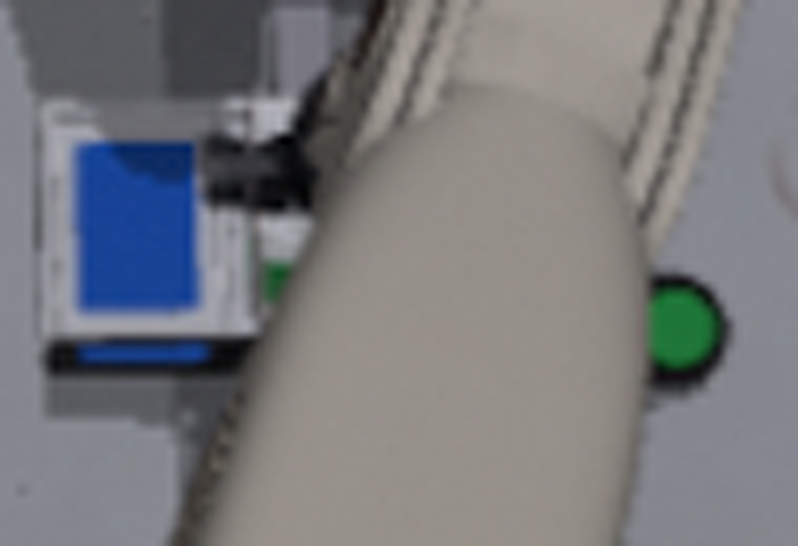

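Emit:
carry_out --motion "0 0.002 -0.0015 -0.03 0; 0 0.002 -0.0015 -0.048 0; 0 0.002 -0.0015 -0.048 0; 0 0.002 -0.0015 -0.048 0"

```text
time: 16.68
position: [0.5014, -0.2143, 0.0801]
eef_rot: [[1.0, 0.001, 0.018], [-0.018, -0.0, 1.0], [0.001, -1.0, -0.0]]
contact_force: [0.2, -0.5, -1.3]
grip_width: 0.0086
```

```bash
python3 - <<'E'
from h import *
o=monitor.get_obs();print(o['position'],o['contact_force'],o['eef_rot'][:,2],o['grip_width'])
S=cam('scene')
cv2.imwrite('pics/b5.png',cv2.resize(S['image'][150:225,315:415],None,fx=8,fy=8,interpolation=cv2.INTER_CUBIC))
E
```

```text
[ 0.50145    -0.21430616  0.08005496] [ 0.18677774 -0.45061086 -1.27190709] [ 1.79257876e-02  9.99839224e-01 -4.38844280e-04] 0.008594517366547056
```

View pics/b5.png

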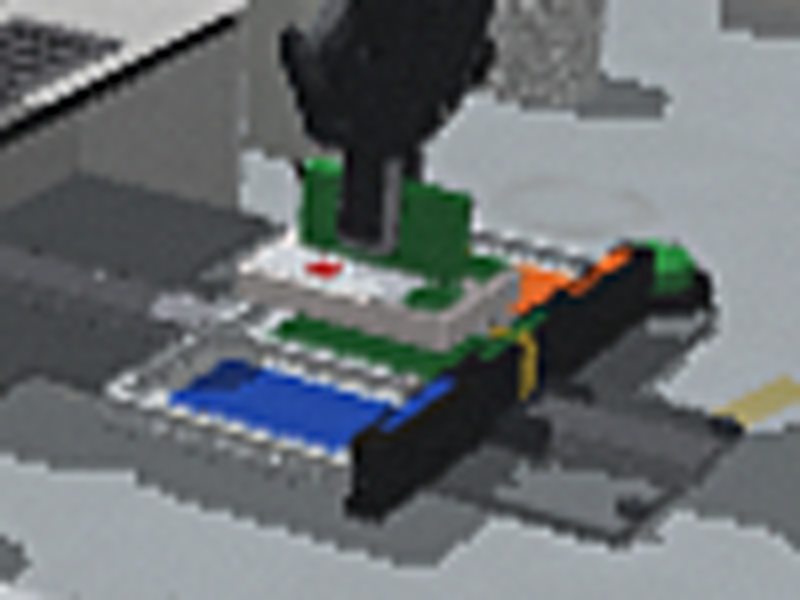

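Emit:
carry_out --motion "0 -0.001 0.001 -0.004 0; 0 -0.001 0.001 -0.008 0; 0 -0.001 0.001 -0.011 0; 0 -0.001 0.001 -0.011 0"

```text
time: 17.23
position: [0.4995, -0.2134, 0.0679]
eef_rot: [[1.0, -0.001, 0.019], [-0.019, 0.0, 1.0], [-0.001, -1.0, 0.0]]
contact_force: [-0.3, 0.8, -2.0]
grip_width: 0.0086
```

Emit:
carry_out --motion "0 0 0 -0.002 0; 0 0 0 -0.004 0; 0 0 0 -0.004 0; 0 0 0 -0.004 0"

```text
time: 17.73
position: [0.5, -0.2136, 0.0645]
eef_rot: [[1.0, 0.001, 0.019], [-0.019, -0.0, 1.0], [0.001, -1.0, -0.0]]
contact_force: [1.4, 0.7, -0.7]
grip_width: 0.0092
```

Emit:
carry_out --motion "0 0 0 -0.001 0; 0 0 0 -0.002 0; 0 0 0 -0.002 0; 0 0 0 -0.002 0"

```text
time: 18.23
position: [0.5012, -0.2137, 0.0643]
eef_rot: [[1.0, 0.004, 0.019], [-0.019, -0.001, 1.0], [0.004, -1.0, -0.001]]
contact_force: [-0.7, 2.0, 9.6]
grip_width: 0.0089
```

```bash
python3 - <<'E'
from h import *
o=monitor.get_obs();print(o['position'],o['contact_force'])
S=cam('scene')
cv2.imwrite('pics/b6.png',cv2.resize(S['image'][150:225,315:415],None,fx=8,fy=8,interpolation=cv2.INTER_CUBIC))
E
```

```text
[ 0.50117737 -0.21373853  0.06433144] [-0.7338386   2.02193175  9.63825856]
```

View pics/b6.png

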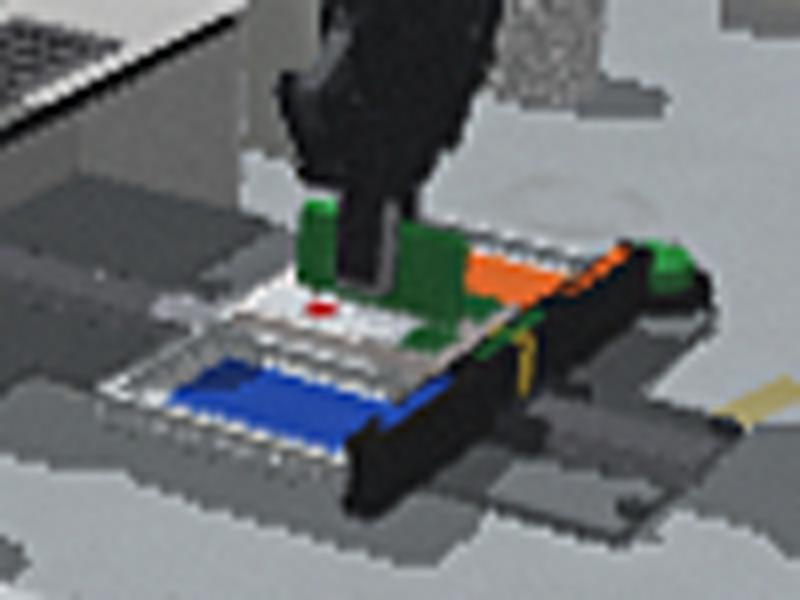

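Emit:
carry_out --motion "0.28 0 0 0.001 0; 0.28 0 0 0.001 0; 0.28 0 0 0.001 0; 0.28 0 0 0.05 0; 0.28 0 0 0.1 0; 0.28 -0.02 0.05 0.12 0; 0.28 -0.04 0.11 0.12 0; 0.28 -0.06 0.17 0.12 0"

```text
time: 19.27
position: [0.4398, -0.0436, 0.1826]
eef_rot: [[1.0, 0.001, 0.02], [-0.02, 0.0, 1.0], [0.001, -1.0, 0.0]]
contact_force: [1.0, 1.3, 0.2]
grip_width: 0.0241
```

Emit:
carry_out --motion "0.6 -0.02 0.06 0 0; 0.6 -0.04 0.11 0 0; 0.6 -0.04 0.11 0 0"

```text
time: 19.65
position: [0.3987, 0.0678, 0.1822]
eef_rot: [[1.0, -0.001, 0.012], [-0.012, 0.0, 1.0], [-0.001, -1.0, 0.0]]
contact_force: [0.5, 0.4, 0.2]
grip_width: 0.0512
```

```bash
python3 - <<'E'
from h import *
o=monitor.get_obs();print(o['position'],o['contact_force'],o['q'])
S=cam('scene');T=cam('top')
a=cv2.resize(S['image'][150:225,315:415],None,fx=4,fy=4,interpolation=cv2.INTER_CUBIC)
b=cv2.resize(T['image'][195:270,340:440],None,fx=4,fy=4,interpolation=cv2.INTER_CUBIC)
c=cv2.resize(S['image'][225:300,160:260],None,fx=4,fy=4,interpolation=cv2.INTER_CUBIC)
e=cv2.resize(T['image'][170:245,180:280],None,fx=4,fy=4,interpolation=cv2.INTER_CUBIC)
cv2.imwrite('pics/c1.png',np.vstack([np.hstack([a,b]),np.hstack([c,e])]))
E
```

```text
[0.39866213 0.06780288 0.18219092] [0.46569057 0.37469623 0.19587573] [ 1.68142970e-01  9.76600035e-02 -3.48176513e-01  1.12574013e+00
  4.53236932e-04  1.79935904e-01]
```

View pics/c1.png

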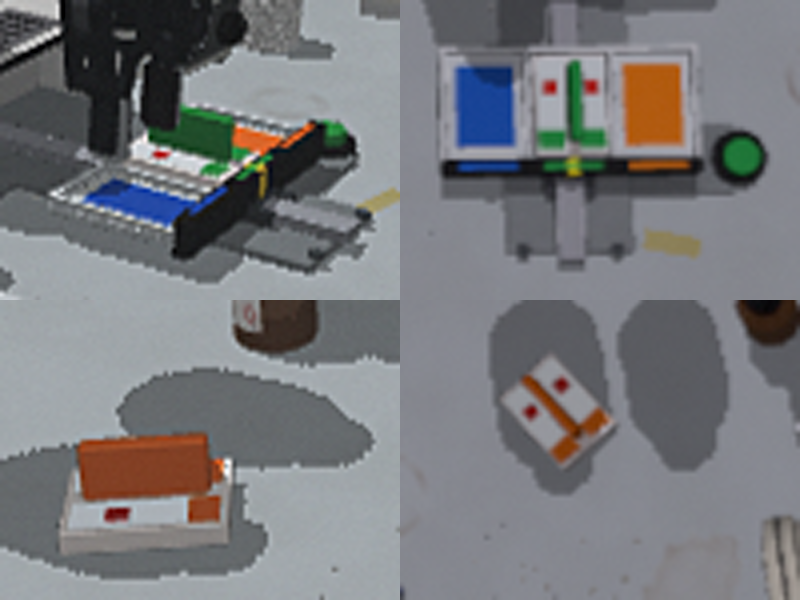

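Emit:
carry_out --motion "0.6 0.033 0.046 0 7; 0.6 0.066 0.092 0 14; 0.6 0.1 0.138 0 21; 0.6 0.133 0.185 0 28; 0.6 0.166 0.231 0 35; 0.6 0.2 0.278 0 41; 0.6 0.2 0.278 -0.03 41; 0.6 0.2 0.278 -0.05 41"

```text
time: 20.75
position: [0.6019, 0.3415, 0.1291]
eef_rot: [[0.768, -0.002, -0.64], [0.64, -0.002, 0.768], [-0.003, -1.0, 0.0]]
contact_force: [-0.8, 1.1, 0.2]
grip_width: 0.0511
```

Emit:
carry_out --motion "0.6 0 0 -0.03 0; 0.6 0 0 -0.06 0; 0.6 0 0 -0.06 0; 0.6 0 0 -0.06 0"

```text
time: 21.25
position: [0.6017, 0.3421, 0.073]
eef_rot: [[0.768, 0.001, -0.64], [0.64, 0.0, 0.768], [0.001, -1.0, -0.0]]
contact_force: [0.4, 0.6, 0.3]
grip_width: 0.0512
```

```bash
python3 - <<'E'
from h import *
o=monitor.get_obs();print(o['position'],o['contact_force'],o['q'],o['eef_rot'][:,2])
S=cam('scene')
cv2.imwrite('pics/c2.png',cv2.resize(S['image'][180:300,150:290],None,fx=5,fy=5,interpolation=cv2.INTER_CUBIC))
E
```

```text
[0.60170461 0.34211202 0.07300649] [0.37199588 0.61768791 0.28312771] [ 5.17048646e-01  7.30228613e-01  3.23996761e-01  1.16352285e+00
 -1.42703943e-04 -1.77872205e-01] [-6.40324431e-01  7.68104496e-01 -3.24752948e-04]
```

View pics/c2.png

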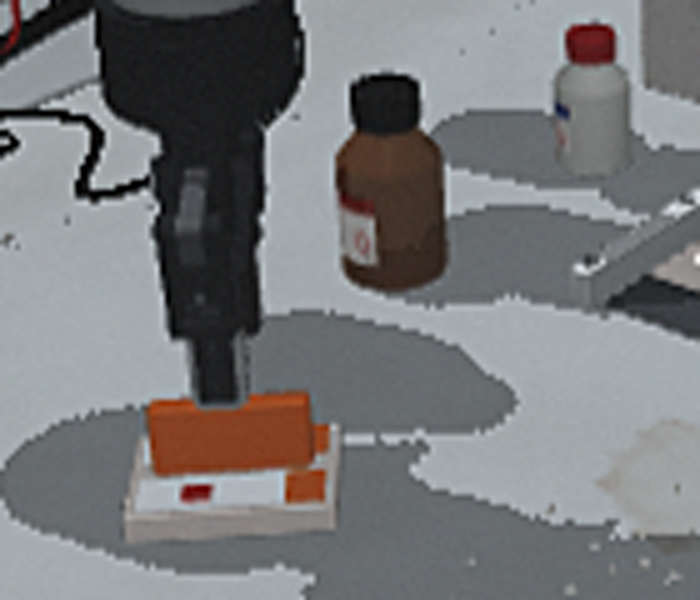

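Emit:
carry_out --motion "0.6 -0.003 0.003 -0.02 0.7; 0.6 -0.003 0.003 -0.035 0.7; 0.6 -0.003 0.003 -0.035 0.7; 0.6 -0.003 0.003 -0.035 0.7"

```text
time: 21.8
position: [0.5978, 0.3462, 0.0381]
eef_rot: [[0.759, 0.001, -0.651], [0.651, 0.001, 0.759], [0.001, -1.0, -0.0]]
contact_force: [0.0, 0.6, 0.9]
grip_width: 0.0511
```

```bash
python3 - <<'E'
from h import *
o=monitor.get_obs();print(o['position'],o['contact_force'])
S=cam('scene')
cv2.imwrite('pics/c3.png',cv2.resize(S['image'][200:300,150:270],None,fx=5,fy=5,interpolation=cv2.INTER_CUBIC))
E
```

```text
[0.59782589 0.34622915 0.03810481] [0.00484856 0.59929684 0.86124432]
```

View pics/c3.png

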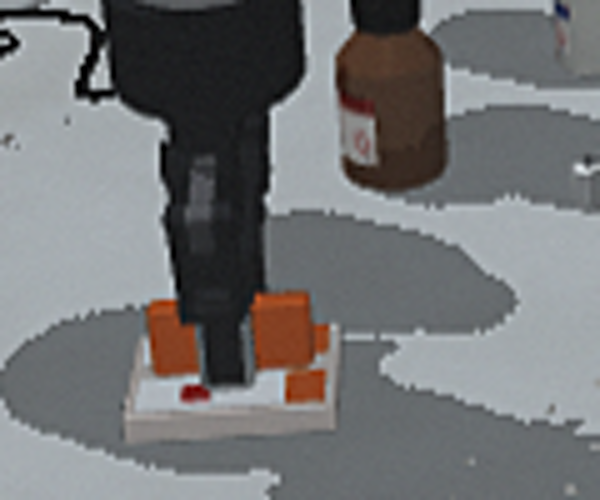

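Straddling the orange grip, about central. Close and lift.

Emit:
carry_out --motion "0.3 0 0 0 0; 0 0 0 0 0; 0 0 0 0 0; 0 0 0 0 0; 0 0 0 0 0; 0 0 0 0 0"

```text
time: 22.6
position: [0.5977, 0.3462, 0.0379]
eef_rot: [[0.759, 0.001, -0.651], [0.651, 0.0, 0.759], [0.001, -1.0, -0.0]]
contact_force: [0.2, -0.8, 4.4]
grip_width: 0.0086
```

```bash
python3 - <<'E'
from h import *
o=monitor.get_obs();print(o['position'],o['contact_force'],o['grip_width'],np.degrees(np.arctan2(o['eef_rot'][1,2],o['eef_rot'][0,2])))
E
```

```text
[0.59765756 0.34624114 0.0378941 ] [ 0.22227871 -0.76132321  4.3646425 ] 0.008570049837416481 130.62659308281704
```

Emit:
carry_out --motion "0 0 0 0.03 0; 0 -0.01 0 0.06 0; 0 -0.03 -0.04 0.09 -7; 0 -0.05 -0.09 0.09 -15; 0 -0.065 -0.14 0.09 -23; 0 -0.075 -0.19 0.09 -31; 0 -0.083 -0.235 0.09 -39; 0 -0.085 -0.265 0.09 -41.3"

```text
time: 23.6
position: [0.5105, 0.079, 0.1264]
eef_rot: [[1.0, -0.003, 0.015], [-0.015, -0.001, 1.0], [-0.003, -1.0, -0.001]]
contact_force: [0.2, -0.8, -2.3]
grip_width: 0.009
```

Emit:
carry_out --motion "0 0 0 0 0; 0 0 0 0 0; 0 0 0 0 0"

```text
time: 23.98
position: [0.5123, 0.082, 0.127]
eef_rot: [[1.0, -0.0, 0.01], [-0.01, 0.0, 1.0], [-0.0, -1.0, 0.0]]
contact_force: [-0.6, 0.5, -1.2]
grip_width: 0.0088
```

```bash
python3 - <<'E'
from h import *
o=monitor.get_obs();print(o['position'],o['contact_force'],o['grip_width'],np.degrees(np.arctan2(o['eef_rot'][1,2],o['eef_rot'][0,2])))
S=cam('scene')
cv2.imwrite('pics/c4.png',cv2.resize(S['image'][150:290,240:400],None,fx=4.2,fy=4.2,interpolation=cv2.INTER_CUBIC))
E
```

```text
[0.51225304 0.0819979  0.12699291] [-0.61267471  0.53903442 -1.20728567] 0.008797781627997317 89.41801776933947
```

View pics/c4.png

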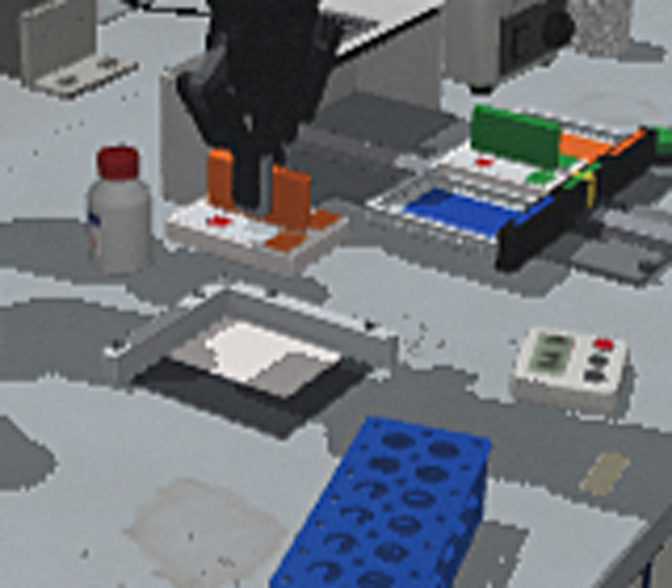

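Down to hovering just above the table (TCP z ≈ 0.039), then slide in.

Emit:
carry_out --motion "0 0.001 -0.002 -0.03 0; 0 0.001 -0.004 -0.06 0; 0 0.001 -0.004 -0.08 0; 0 0.001 -0.004 -0.088 0; 0 0.001 -0.004 -0.088 0; 0 0.001 -0.004 -0.088 0"

```text
time: 24.78
position: [0.514, 0.0775, 0.04]
eef_rot: [[1.0, 0.001, 0.011], [-0.011, 0.0, 1.0], [0.001, -1.0, 0.0]]
contact_force: [0.2, 0.5, -1.7]
grip_width: 0.0087
```

Emit:
carry_out --motion "0 0 0 -0.001 0; 0 0 0 -0.001 0; 0 0 0 -0.001 0"

```text
time: 25.15
position: [0.5134, 0.077, 0.0384]
eef_rot: [[1.0, 0.0, 0.012], [-0.012, 0.0, 1.0], [0.0, -1.0, 0.0]]
contact_force: [-0.6, 0.2, -0.5]
grip_width: 0.0088
```

Emit:
carry_out --motion "0 0.003 0 0 0; 0 0.006 0 0 0; 0 0.009 0 0 0; 0 0.012 0 0 0; 0 0.014 0 0 0; 0 0.014 0 0 0; 0 0.014 0 0 0"

```text
time: 26.02
position: [0.5267, 0.077, 0.0381]
eef_rot: [[1.0, -0.001, 0.012], [-0.012, -0.0, 1.0], [-0.001, -1.0, -0.0]]
contact_force: [-2.4, -0.3, -0.9]
grip_width: 0.0089
```

Emit:
carry_out --motion "0 0.002 0 0 0; 0 0.004 0 0 0; 0 0.004 0 0 0; 0 0.004 0 0 0"

```text
time: 26.52
position: [0.5269, 0.077, 0.0381]
eef_rot: [[1.0, -0.008, 0.011], [-0.011, 0.0, 1.0], [-0.008, -1.0, -0.0]]
contact_force: [-12.4, 0.8, 8.6]
grip_width: 0.0089
```

Emit:
carry_out --motion "0 -0.004 -0.004 0 0; 0 -0.004 -0.008 0 0; 0 -0.004 -0.012 0 0; 0 -0.004 -0.015 0 0; 0 -0.004 -0.018 0 0; 0 -0.004 -0.018 0 0; 0 -0.004 -0.018 0 0"

```text
time: 27.4
position: [0.5267, 0.0616, 0.0382]
eef_rot: [[1.0, -0.002, 0.01], [-0.01, 0.006, 1.0], [-0.002, -1.0, 0.006]]
contact_force: [-4.3, 9.9, 0.1]
grip_width: 0.0093
```

Emit:
carry_out --motion "0 0.003 -0.001 -0.001 0; 0 0.003 -0.001 -0.002 0; 0 0.003 -0.001 -0.002 0"

```text
time: 27.78
position: [0.5267, 0.0617, 0.0381]
eef_rot: [[1.0, -0.006, 0.009], [-0.009, 0.008, 1.0], [-0.006, -1.0, 0.008]]
contact_force: [-17.5, 11.7, 20.2]
grip_width: 0.0089
```

Emit:
carry_out --motion "0.28 -0.003 0.004 0 0; 0.28 -0.003 0.004 0 0; 0.28 -0.003 0.004 0 0; 0.28 -0.003 0.004 0 0"

```text
time: 28.28
position: [0.5278, 0.0616, 0.0362]
eef_rot: [[1.0, 0.001, 0.012], [-0.012, -0.0, 1.0], [0.001, -1.0, -0.0]]
contact_force: [0.4, 0.0, 0.4]
grip_width: 0.0237
```

Emit:
carry_out --motion "0 0 0 0.001 0; 0 0 0 0.001 0; 0 0 0 0.001 0; 0 0 0 0.001 0; 0 0 0 0.001 0"

```text
time: 28.9
position: [0.5271, 0.062, 0.0372]
eef_rot: [[1.0, -0.0, 0.012], [-0.012, -0.0, 1.0], [-0.0, -1.0, -0.0]]
contact_force: [0.6, 0.5, -1.5]
grip_width: 0.009
```

Emit:
carry_out --motion "0 0.002 0 0 0; 0 0.004 -0.002 0 0; 0 0.004 -0.003 0 0; 0 0.004 -0.003 0 0"

```text
time: 29.4
position: [0.5276, 0.0618, 0.0372]
eef_rot: [[1.0, -0.007, 0.01], [-0.009, 0.006, 1.0], [-0.007, -1.0, 0.006]]
contact_force: [-9.5, 7.8, 5.9]
grip_width: 0.0091
```

```bash
python3 - <<'E'
from h import *
o=monitor.get_obs();print(o['position'],o['contact_force'],o['grip_width'],np.degrees(np.arctan2(o['eef_rot'][1,2],o['eef_rot'][0,2])))
S=cam('scene');T=cam('top')
a=cv2.resize(S['image'][180:280,240:370],None,fx=6,fy=6,interpolation=cv2.INTER_CUBIC)
cv2.imwrite('pics/c5.png',a)
cv2.imwrite('pics/c6.png',cv2.resize(T['image'][180:250,260:360],None,fx=8,fy=8,interpolation=cv2.INTER_CUBIC))
E
```

```text
[0.52761802 0.06178559 0.03721889] [-9.50945882  7.84646062  5.87614251] 0.009139112431389741 89.45351704226734
```

View pics/c5.png

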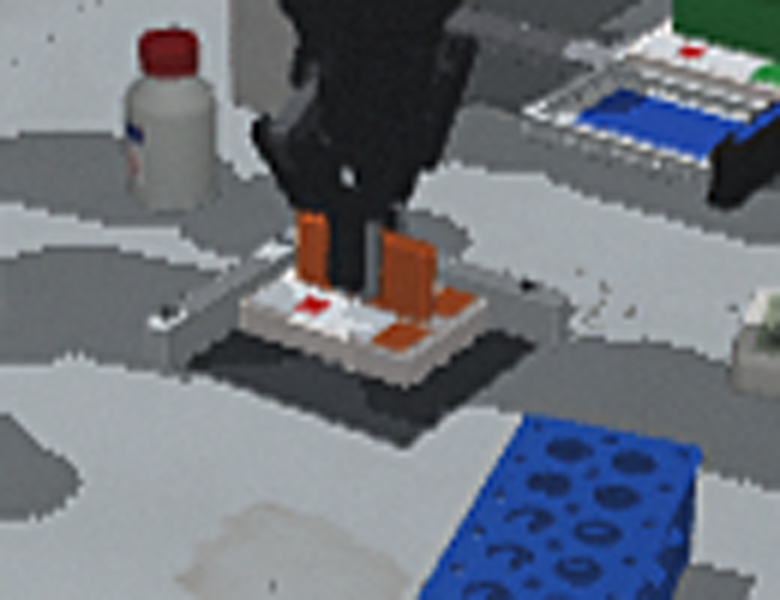

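View pics/c6.png

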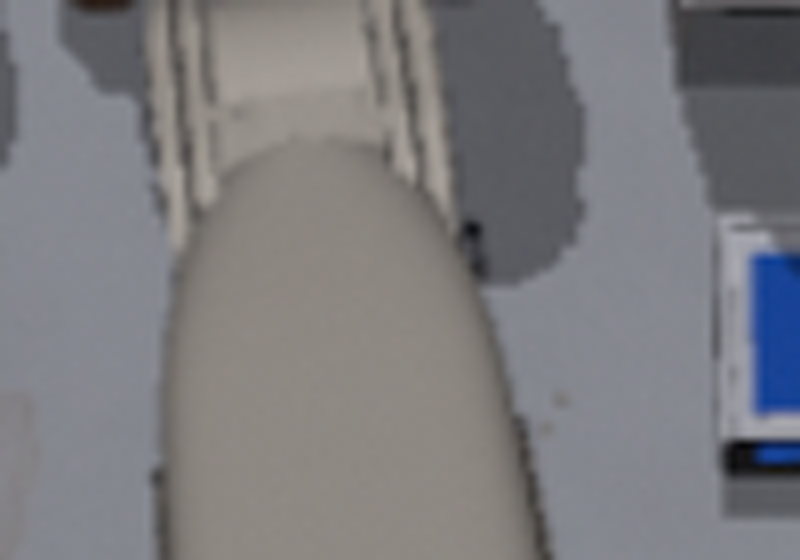

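Emit:
carry_out --motion "0 -0.003 0.002 0.005 0; 0 -0.004 0.003 0.04 0; 0 -0.006 -0.02 0.09 0; 0 -0.012 -0.08 0.1 0; 0 -0.018 -0.14 0.1 0; 0 -0.024 -0.2 0.1 0; 0 -0.03 -0.26 0.1 0; 0 -0.033 -0.31 0.1 -0.4"

```text
time: 30.5
position: [0.498, -0.2539, 0.1378]
eef_rot: [[1.0, 0.001, 0.02], [-0.02, -0.002, 1.0], [0.001, -1.0, -0.002]]
contact_force: [-0.3, -0.3, -0.9]
grip_width: 0.0091
```

Emit:
carry_out --motion "0 0 -0.035 0 0; 0 0 -0.035 0 0; 0 0 -0.035 0 0; 0 0 -0.035 0 0"

```text
time: 31.0
position: [0.4983, -0.2849, 0.1373]
eef_rot: [[1.0, -0.0, 0.017], [-0.017, 0.0, 1.0], [-0.0, -1.0, 0.0]]
contact_force: [0.6, 0.1, -1.3]
grip_width: 0.0092
```

```bash
python3 - <<'E'
from h import *
o=monitor.get_obs();print(o['position'],o['contact_force'],o['grip_width'],np.degrees(np.arctan2(o['eef_rot'][1,2],o['eef_rot'][0,2])))
S=cam('scene');T=cam('top')
cv2.imwrite('pics/d1.png',cv2.resize(S['image'][125:225,295:415],None,fx=6,fy=6,interpolation=cv2.INTER_CUBIC))
cv2.imwrite('pics/d2.png',cv2.resize(T['image'][195:260,345:440],None,fx=8.4,fy=8.4,interpolation=cv2.INTER_CUBIC))
E
```

```text
[ 0.49834993 -0.28491388  0.13730544] [ 0.58137378  0.11203209 -1.32005446] 0.009199821589541619 89.00761176249976
```

View pics/d1.png

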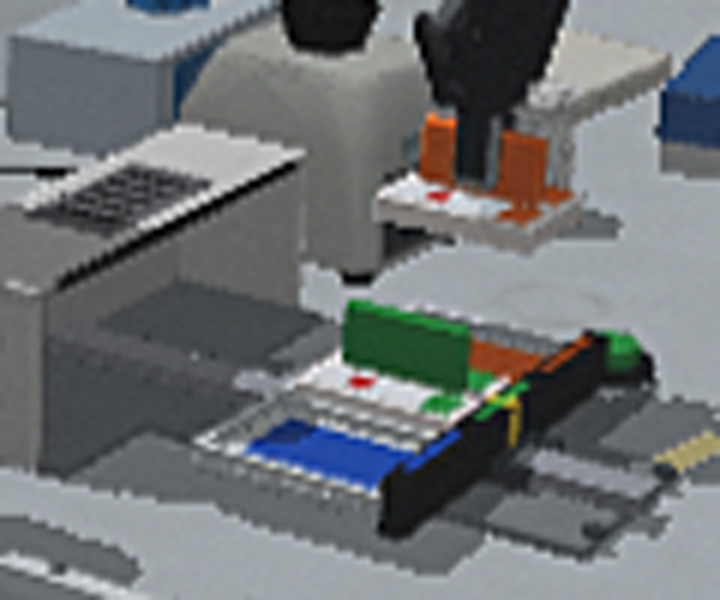

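View pics/d2.png

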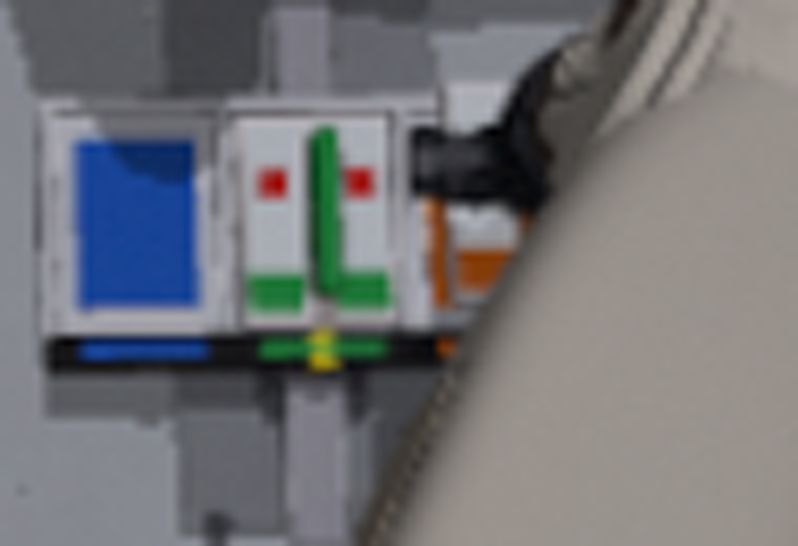

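Emit:
carry_out --motion "0 0 0 -0.03 0; 0 0 0 -0.055 0; 0 0 0 -0.06 0; 0 0 0 -0.06 0; 0 0 0 -0.06 0"

```text
time: 31.72
position: [0.4992, -0.2863, 0.0786]
eef_rot: [[1.0, 0.002, 0.018], [-0.018, -0.001, 1.0], [0.002, -1.0, -0.001]]
contact_force: [-0.1, 0.1, -2.1]
grip_width: 0.009
```

```bash
python3 - <<'E'
from h import *
o=monitor.get_obs();print(o['position'],o['contact_force'],o['grip_width'],np.degrees(np.arctan2(o['eef_rot'][1,2],o['eef_rot'][0,2])))
S=cam('scene')
cv2.imwrite('pics/d3.png',cv2.resize(S['image'][150:225,315:415],None,fx=8,fy=8,interpolation=cv2.INTER_CUBIC))
E
```

```text
[ 0.4992493  -0.28625785  0.07863559] [-0.05922591  0.14665713 -2.09324062] 0.00898006392080324 88.94687316386452
```

View pics/d3.png

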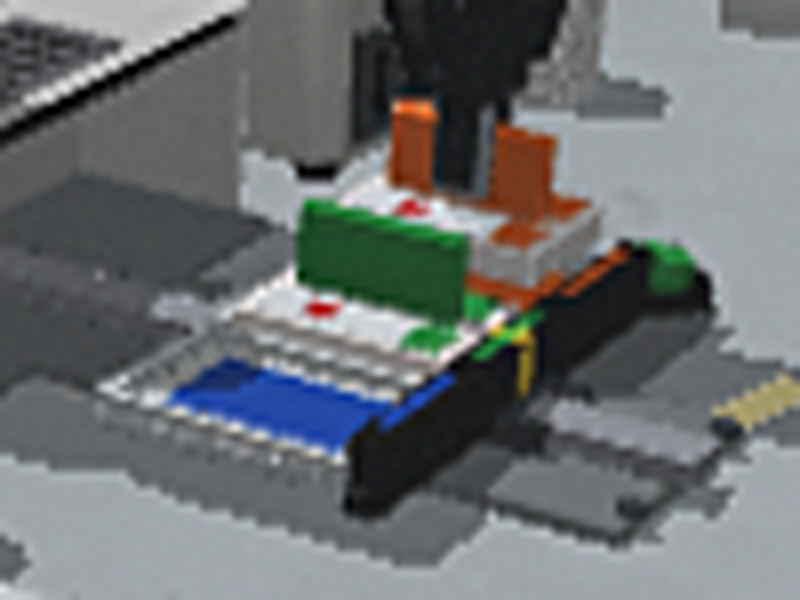

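Emit:
carry_out --motion "0 -0.001 0.001 -0.003 0; 0 -0.001 0.001 -0.006 0; 0 -0.001 0.001 -0.009 0; 0 -0.001 0.001 -0.011 0; 0 -0.001 0.001 -0.011 0"

```text
time: 32.4
position: [0.4971, -0.2848, 0.066]
eef_rot: [[1.0, -0.001, 0.019], [-0.019, 0.0, 1.0], [-0.001, -1.0, 0.0]]
contact_force: [0.2, -0.4, -0.9]
grip_width: 0.009
```

Emit:
carry_out --motion "0 0 0 -0.002 0; 0 0 0 -0.004 0; 0 0 0 -0.004 0; 0 0 0 -0.004 0"

```text
time: 32.9
position: [0.4975, -0.2851, 0.0628]
eef_rot: [[1.0, 0.001, 0.019], [-0.019, -0.0, 1.0], [0.001, -1.0, -0.0]]
contact_force: [-0.9, -0.8, 3.3]
grip_width: 0.009
```

Emit:
carry_out --motion "0.28 0 0 0 0; 0.28 0 0 0 0; 0.28 0 0 0 0; 0.28 0 0 0.04 0; 0.28 0 0 0.09 0; 0.28 -0.05 0 0.12 0; 0.1 -0.1 0.02 0.12 0; 0 -0.16 0.04 0.12 0"

```text
time: 33.9
position: [0.3372, -0.2451, 0.1828]
eef_rot: [[1.0, 0.002, 0.018], [-0.018, -0.001, 1.0], [0.002, -1.0, -0.001]]
contact_force: [-0.8, -0.5, 0.5]
grip_width: 0.0001
```

Emit:
carry_out --motion "0 -0.03 0.02 0 0; 0 -0.03 0.02 0 0; 0 -0.03 0.02 0 0"

```text
time: 34.28
position: [0.3088, -0.2258, 0.1828]
eef_rot: [[1.0, 0.002, 0.019], [-0.019, -0.001, 1.0], [0.002, -1.0, -0.001]]
contact_force: [-0.5, -0.9, -0.4]
grip_width: 0.0001
```

```bash
python3 - <<'E'
from h import *
o=monitor.get_obs();print(o['position'],o['contact_force'],o['grip_width'],o['q'])
S=cam('scene');T=cam('top')
cv2.imwrite('pics/d4.png',cv2.resize(S['image'][150:225,315:415],None,fx=8,fy=8,interpolation=cv2.INTER_CUBIC))
cv2.imwrite('pics/d5.png',cv2.resize(T['image'][195:260,345:440],None,fx=8.4,fy=8.4,interpolation=cv2.INTER_CUBIC))
E
```

```text
[ 0.3088429  -0.22576427  0.182826  ] [-0.47811292 -0.92709495 -0.43374825] 9.150503780038359e-05 [-6.31248107e-01  5.18770394e-02 -3.96913465e-01  1.11976212e+00
  2.41401508e-05 -6.12504319e-01]
```

View pics/d4.png

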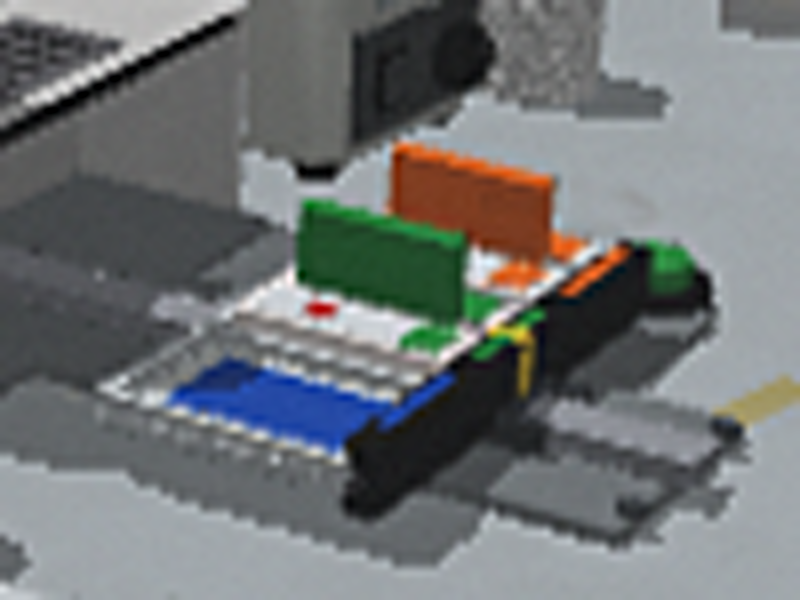

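View pics/d5.png

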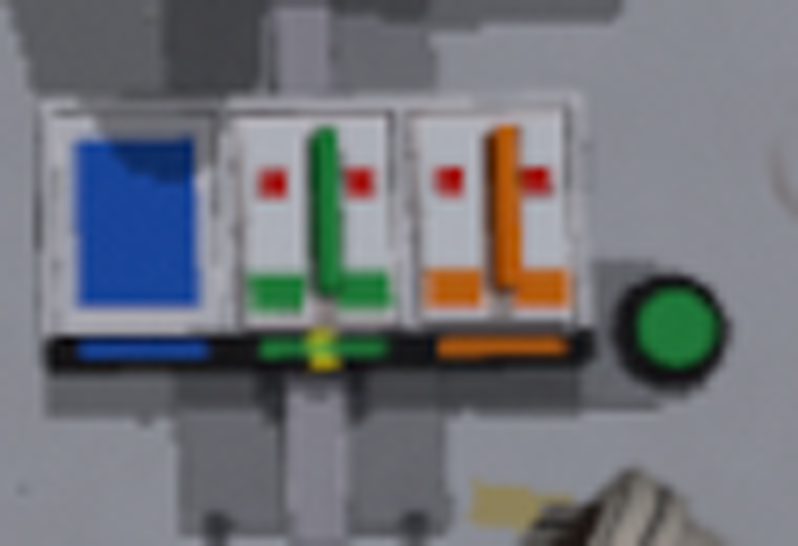

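Emit:
carry_out --motion "0 0.04 0.007 -0.04 0; 0 0.086 0.014 -0.08 0; 0 0.086 0.014 -0.12 0; 0 0.086 0.014 -0.142 0; 0 0.086 0.014 -0.142 0; 0 0.086 0.014 -0.142 0"

```text
time: 35.12
position: [0.395, -0.2117, 0.0408]
eef_rot: [[1.0, 0.001, 0.019], [-0.019, -0.001, 1.0], [0.001, -1.0, -0.001]]
contact_force: [-0.2, 0.6, 0.5]
grip_width: -0.0003
```

```bash
python3 - <<'E'
from h import *
o=monitor.get_obs();print(o['position'],o['contact_force'],o['grip_width'])
S=cam('scene');T=cam('top')
for p in [(530,550)]: print('railend',ray(T,270+p[0]/4.7-.4,145+p[1]/4.7-.4,.018))
for p in [(355,165),(705,165)]: print('hood',ray(T,270+p[0]/4.7-.4,145+p[1]/4.7-.4,.096))
f=lambda x,y:(345+(x+.5)/8.4-.5,195+(y+.5)/8.4-.5)
print('pf',ray(T,*f(321,369),.043),'btn',ray(T,*f(679,326),.03))
cv2.imwrite('pics/e1.png',cv2.resize(S['image'][150:225,315:415],None,fx=8,fy=8,interpolation=cv2.INTER_CUBIC))
E
```

```text
[ 0.39504149 -0.21169196  0.04081421] [-0.24735853  0.57928501  0.51819069] -0.0002656619321621148
railend [ 0.36049117 -0.20911183  0.018     ]
hood [ 0.63190053 -0.08825896  0.096     ]
hood [ 0.62470159 -0.33542549  0.096     ]
pf [ 0.43714441 -0.21089405  0.043     ] btn [ 0.45122128 -0.35861649  0.03      ]
```

View pics/e1.png

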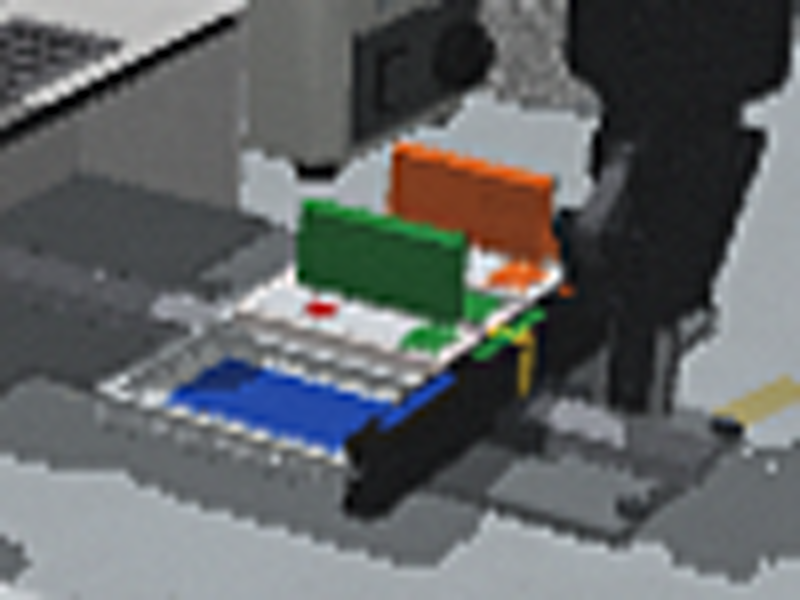

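Emit:
carry_out --motion "0 0.012 0 0 0; 0 0.024 0 0 0; 0 0.03 0 0 0; 0 0.036 -0.0005 0 0; 0 0.042 -0.0005 0 0; 0 0.048 -0.0005 0 0; 0 0.054 -0.001 0 0; 0 0.06 -0.001 0 0"

```text
time: 36.22
position: [0.4541, -0.212, 0.0401]
eef_rot: [[1.0, -0.001, 0.019], [-0.019, 0.001, 1.0], [-0.001, -1.0, 0.001]]
contact_force: [-1.2, 0.1, -0.3]
grip_width: 0.0
```

```bash
python3 - <<'E'
from h import *
o=monitor.get_obs();print(o['position'],o['contact_force'],o['torque'])
S=cam('scene');T=cam('top')
cv2.imwrite('pics/e2.png',cv2.resize(S['image'][140:225,305:415],None,fx=7,fy=7,interpolation=cv2.INTER_CUBIC))
E
```

```text
[ 0.45408191 -0.21195241  0.04011365] [-1.20689208  0.05229256 -0.27027051] [1.32453207e-01 2.91678620e-01 1.33928589e-04]
```

View pics/e2.png

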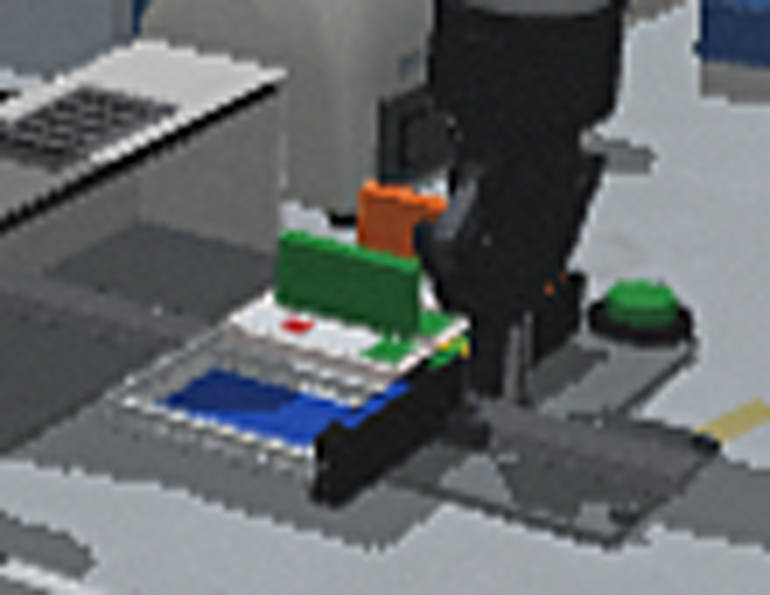

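Emit:
carry_out --motion "0 0.006 0 0 0; 0 0.012 0 0 0; 0 0.018 -0.0005 0 0; 0 0.024 -0.0005 0 0; 0 0.03 -0.0005 0 0; 0 0.036 -0.0005 0 0; 0 0.042 -0.0005 0 0; 0 0.048 -0.001 0 0"

```text
time: 37.33
position: [0.5024, -0.213, 0.0403]
eef_rot: [[1.0, -0.0, 0.019], [-0.019, 0.0, 1.0], [-0.0, -1.0, 0.0]]
contact_force: [-1.7, 0.6, 0.5]
grip_width: -0.0003
```

Emit:
carry_out --motion "0 0.006 0 0 0; 0 0.012 0 0 0; 0 0.018 -0.0005 0 0; 0 0.024 -0.0005 0 0; 0 0.03 -0.0005 0 0; 0 0.036 -0.0005 0 0; 0 0.042 -0.0005 0 0; 0 0.046 -0.001 0 0"

```text
time: 38.33
position: [0.5485, -0.2141, 0.0403]
eef_rot: [[1.0, 0.0, 0.018], [-0.018, 0.0, 1.0], [0.0, -1.0, 0.0]]
contact_force: [-1.4, 1.3, 0.0]
grip_width: -0.0002
```

Emit:
carry_out --motion "0 0.002 0 0 0; 0 0.004 0 0 0; 0 0.006 0 0 0; 0 0.008 0 0 0; 0 0.01 0 0 0; 0 0.01 0 0 0"

```text
time: 39.08
position: [0.5585, -0.2143, 0.0404]
eef_rot: [[1.0, 0.001, 0.019], [-0.019, -0.0, 1.0], [0.001, -1.0, -0.0]]
contact_force: [-1.0, -1.1, -0.8]
grip_width: 0.0002
```

```bash
python3 - <<'E'
from h import *
o=monitor.get_obs();print(o['position'],o['contact_force'],o['torque'])
S=cam('scene')
cv2.imwrite('pics/e3.png',cv2.resize(S['image'][140:225,305:415],None,fx=7,fy=7,interpolation=cv2.INTER_CUBIC))
E
```

```text
[ 0.55847613 -0.21431138  0.04040227] [-1.02747519 -1.1172053  -0.81897007] [0.04547293 0.05656121 0.00734331]
```

View pics/e3.png

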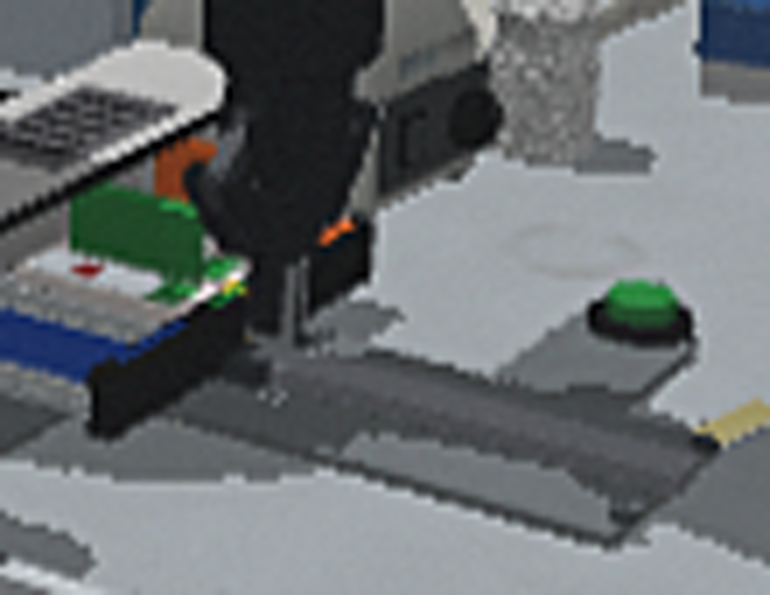

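Not yet at the stop; continue in small steps.

Emit:
carry_out --motion "0 0.002 0 0 0; 0 0.004 0 0 0; 0 0.006 0 0 0; 0 0.006 0 0 0"

```text
time: 39.62
position: [0.5645, -0.2142, 0.0404]
eef_rot: [[1.0, 0.001, 0.019], [-0.019, 0.0, 1.0], [0.001, -1.0, 0.0]]
contact_force: [0.5, 0.8, -0.2]
grip_width: 0.0001
```

Emit:
carry_out --motion "0 0.002 0 0 0; 0 0.004 0 0 0; 0 0.004 0 0 0; 0 0.004 0 0 0"

```text
time: 40.12
position: [0.5656, -0.2141, 0.0403]
eef_rot: [[1.0, -0.005, 0.019], [-0.019, 0.0, 1.0], [-0.005, -1.0, 0.0]]
contact_force: [-6.3, -0.1, 4.9]
grip_width: 0.0001
```

Emit:
carry_out --motion "0 0.002 0 0 0; 0 0.004 0 0 0; 0 0.006 0 0 0; 0 0.006 0 0 0"

```text
time: 40.62
position: [0.5659, -0.2141, 0.0403]
eef_rot: [[1.0, -0.016, 0.021], [-0.021, 0.0, 1.0], [-0.016, -1.0, 0.0]]
contact_force: [-21.6, 0.3, 17.6]
grip_width: 0.0
```

```bash
python3 - <<'E'
from h import *
o=monitor.get_obs();print(o['position'],o['contact_force'],o['torque'])
S=cam('scene')
cv2.imwrite('pics/e4.png',cv2.resize(S['image'][140:225,290:400],None,fx=7,fy=7,interpolation=cv2.INTER_CUBIC))
E
```

```text
[ 0.56586022 -0.21405794  0.04025166] [-21.57789737   0.30686197  17.59421884] [ 0.04602493  4.24435264 -0.01728362]
```

View pics/e4.png

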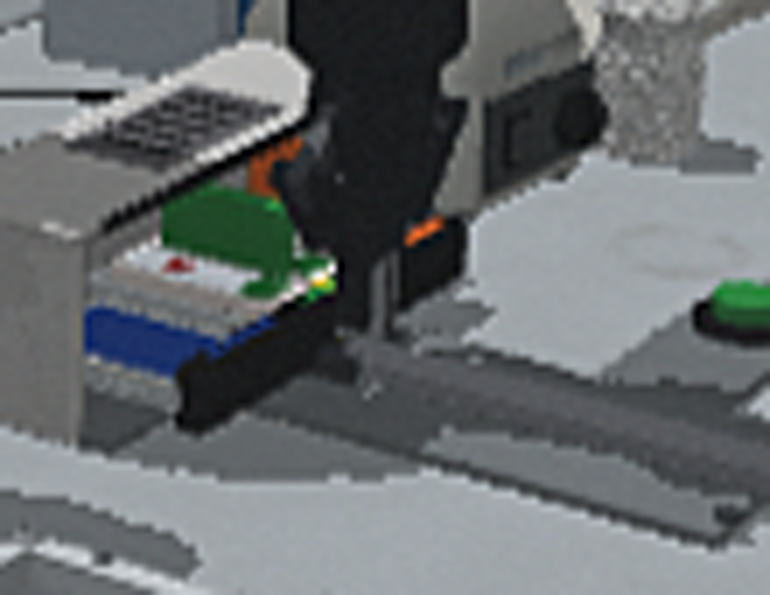

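Emit:
carry_out --motion "0 -0.012 0 0 0; 0 -0.04 0 0 0; 0 -0.08 0 0 0; 0 -0.12 0 0.03 0; 0 -0.16 -0.01 0.08 0; 0 -0.2 -0.03 0.12 0; 0 -0.24 -0.04 0.12 0; 0 -0.25 -0.04 0.12 0"

```text
time: 41.68
position: [0.323, -0.2547, 0.1611]
eef_rot: [[1.0, 0.002, 0.021], [-0.021, -0.001, 1.0], [0.002, -1.0, -0.001]]
contact_force: [0.1, -0.5, -0.1]
grip_width: 0.0001
```

```bash
python3 - <<'E'
from h import *
o=monitor.get_obs();print(o['position'],o['contact_force'],o['torque'])
S=cam('scene');T=cam('top')
cv2.imwrite('pics/f1.png',cv2.resize(S['image'][140:225,290:400],None,fx=7,fy=7,interpolation=cv2.INTER_CUBIC))
cv2.imwrite('pics/f2.png',cv2.resize(T['image'][150:260,335:445],None,fx=5.4,fy=5.4,interpolation=cv2.INTER_CUBIC))
E
```

```text
[ 0.32297889 -0.25474633  0.16111009] [ 0.12560927 -0.47731537 -0.12025774] [-0.00842682 -0.00229425 -0.01467137]
```

View pics/f1.png

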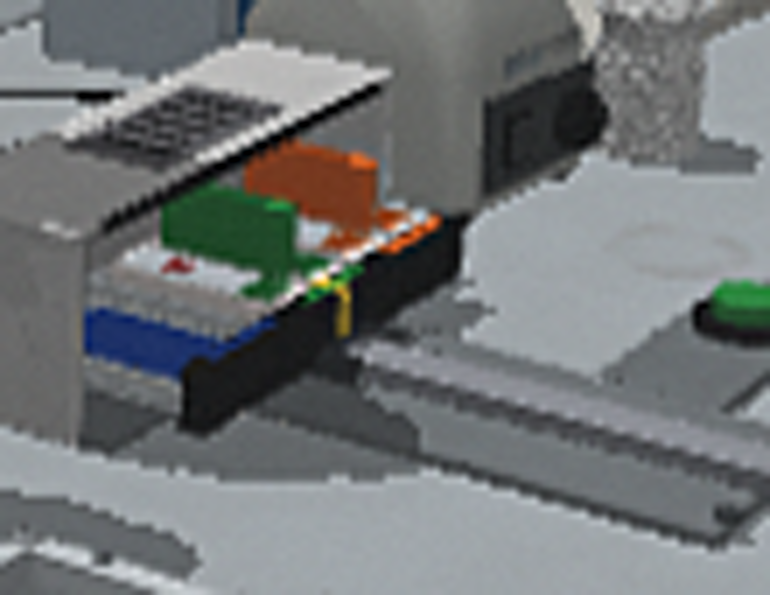

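View pics/f2.png

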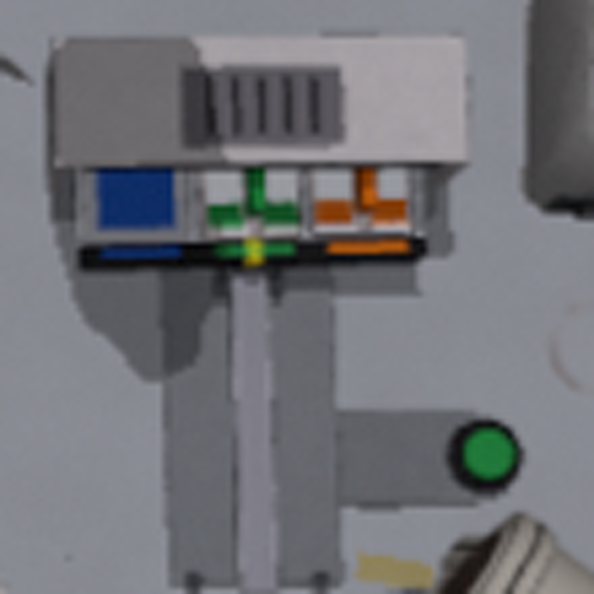

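```bash
python3 - <<'E'
from h import *
T=cam('top');S=cam('scene')
f=lambda x,y:(335+(x+.5)/5.4-.5,150+(y+.5)/5.4-.5)
print('pf',ray(T,*f(252,267),.043),'hood',ray(T,*f(252,165),.096))
H=hsv(T);m=(abs(H[...,0]-65)<15)&(H[...,1]>110);m[:,:410]=0;m[:225]=0;m[245:]=0
for b,s,c in blobs(m,20): print(s,c); ct=c
H=hsv(S);m=(abs(H[...,0]-65)<15)&(H[...,1]>100);m[:,:385]=0;m[:170]=0;m[195:]=0;m[:,410:]=0
for b,s,c in blobs(m,10): print(s,c); cs=c
print(tri(T,S,ct,cs))
for z in(.02,.03,.04):print(ray(T,*ct,z),ray(S,*cs,z))
E
```

```text
pf [ 0.57175587 -0.21252498  0.043     ] hood [ 0.62691584 -0.20807652  0.096     ]
[420 229  11  10  84] [425.11904762 233.5       ]
[391 180  11   7  58] [396.12068966 183.        ]
(array([ 452.1162354 , -361.00993367,   15.34444143]), np.float64(0.31114017196990096))
[ 0.45160017 -0.35998319  0.02      ] [ 0.44813393 -0.35017626  0.02      ]
[ 0.45080299 -0.3576563   0.03      ] [ 0.43927138 -0.3270341   0.03      ]
[ 0.4500058  -0.35532941  0.04      ] [ 0.43040882 -0.30389195  0.04      ]
```

```bash
python3 - <<'E'
from h import *
T=cam('top')
h=hsv(T);H,s,v=h[...,0],h[...,1],h[...,2]
R=np.zeros(H.shape,bool);R[175:205,345:425]=1
for n,m in(('blue',(abs(H-110)<10)&(s>150)),('or',(abs(H-11)<7)&(s>150)),('gr',(abs(H-65)<15)&(s>100))):
    for b,st,c in blobs(m&R,8):print(n,st,c,ray(T,*c,.043))
# dark bar lower edge, subpixel: gray profile per column
g=cv2.cvtColor(T['image'],cv2.COLOR_BGR2GRAY).astype(float)
o=cv2.imread('pics/top0.png');g0=cv2.cvtColor(o,cv2.COLOR_BGR2GRAY).astype(float)
for G,r0,r1 in((g,188,204),(g0,230,246)):
    for c in list(range(352,416,7)):
        col=G[r0:r1,c]; print(c,[int(x) for x in col])
    print()
E
```

```text
blue [353 181  14  11 148] [359.76351351 185.89864865] [ 0.61944626 -0.14116921  0.043     ]
blue [353 195  16   4  37] [360.94594595 196.37837838] [ 0.58296521 -0.14363487  0.043     ]
or [394 181  16  10  74] [401.74324324 187.13513514] [ 0.61095164 -0.28474337  0.043     ]
or [395 194  16   3  39] [403.30769231 195.23076923] [ 0.58271221 -0.28849755  0.043     ]
gr [381 181   9  10  46] [383.80434783 186.60869565] [ 0.61457434 -0.22339893  0.043     ]
gr [374 188   6   4  22] [376.27272727 189.59090909] [ 0.60495907 -0.19709998  0.043     ]
gr [374 195   6   3  18] [376.5 196. ] [ 0.58272365 -0.19679924  0.043     ]
gr [383 195   7   3  18] [386.16666667 195.94444444] [ 0.58195228 -0.22981795  0.043     ]
352 [101, 101, 100, 98, 103, 111, 99, 49, 16, 13, 12, 25, 64, 91, 93, 93]
359 [40, 40, 41, 46, 78, 110, 96, 35, 37, 36, 10, 23, 65, 93, 92, 93]
366 [41, 42, 41, 54, 88, 109, 94, 25, 39, 32, 12, 25, 55, 66, 67, 68]
373 [77, 76, 75, 81, 105, 108, 73, 9, 14, 11, 13, 36, 67, 68, 69, 68]
380 [61, 66, 92, 132, 165, 155, 101, 100, 100, 94, 71, 49, 56, 87, 106, 123]
387 [56, 55, 56, 99, 
[... 394 characters left out ...]
, 95, 93, 93, 109, 138]
359 [65, 85, 133, 165, 144, 51, 49, 59, 29, 51, 94, 95, 95, 95, 111, 139]
366 [65, 92, 141, 164, 144, 52, 56, 60, 29, 38, 71, 71, 71, 79, 93, 95]
373 [157, 162, 163, 165, 145, 48, 24, 24, 22, 40, 70, 71, 70, 82, 104, 103]
380 [88, 111, 152, 165, 144, 42, 77, 76, 20, 25, 56, 87, 101, 128, 129, 132]
387 [88, 109, 146, 166, 146, 41, 77, 75, 20, 23, 33, 40, 52, 49, 55, 82]
394 [168, 170, 168, 168, 147, 21, 23, 23, 22, 47, 71, 69, 69, 81, 103, 103]
401 [110, 136, 168, 167, 150, 64, 104, 77, 22, 47, 67, 66, 66, 76, 111, 140]
408 [111, 136, 170, 157, 112, 64, 105, 77, 24, 46, 66, 66, 69, 80, 110, 139]
415 [128, 127, 128, 123, 95, 46, 42, 41, 74, 97, 97, 99, 92, 99, 140, 141]
```

Emit:
carry_out --motion "0 0 0 0 0; 0 0 0 0 0; 0 0 0 0 0; 0 0 0 0 0; 0 0 0 0 0; 0 0 0 0 0; 0 0 0 0 0; 0 0 0 0 0"

```text
time: 42.92
position: [0.324, -0.2542, 0.1603]
eef_rot: [[1.0, 0.0, 0.019], [-0.019, -0.0, 1.0], [0.0, -1.0, -0.0]]
contact_force: [0.8, 1.1, -0.6]
grip_width: -0.0002
```

```bash
cat > bar.py <<'E'
from h import *
def edge(G,cols,r0,r1,thr=45):
    out=[]
    for c in cols:
        col=G[r0:r1,c]; k=int(np.argmin(col))
        for i in range(k,len(col)-1):
            if col[i]<thr<=col[i+1]: out.append((c,r0+i+(thr-col[i])/(col[i+1]-col[i])));break
    return np.array(out)
def front(G,cols,r0,r1): return None
if __name__=='__main__':
    T=cam('top')
    g=cv2.cvtColor(T['image'],cv2.COLOR_BGR2GRAY).astype(float)
    g0=cv2.cvtColor(cv2.imread('pics/top0.png'),cv2.COLOR_BGR2GRAY).astype(float)
    cols=[352,353,354,355,356,358,360,362,364,366,368,370,394,396,398,400,402,404,406,408,410]
    for G,a,b in((g,194,203),(g0,235,243)):
        e=edge(G,cols,a,b)
        P=np.array([ray(T,u,v,.013)[:2] for u,v in e]); s=np.polyfit(P[:,1],P[:,0],1)
        print('slope dx/dy deg',np.degrees(np.arctan(s[0])),'x at -.212',np.polyval(s,-.212),'res',np.std(P[:,0]-np.polyval(s,P[:,1])))
    h=hsv(T);H,s,v=h[...,0],h[...,1],h[...,2]
    # rail edges now
    for r in range(205,262,8): 
        print(r,[int(x) for x in g[r,372:395]])
E
python3 bar.py
```

```text
slope dx/dy deg 1.3674530524997353 x at -.212 0.5770583513850414 res 0.0006644111202417657
slope dx/dy deg 1.8483857626243734 x at -.212 0.4379422305005741 res 0.0005646129020925807
205 [69, 68, 68, 69, 69, 60, 110, 126, 123, 123, 122, 123, 111, 82, 69, 94, 104, 103, 104, 103, 104, 104, 103]
213 [92, 103, 103, 103, 103, 80, 118, 130, 124, 124, 126, 126, 117, 108, 103, 106, 105, 104, 103, 105, 102, 102, 103]
221 [102, 102, 102, 104, 104, 96, 127, 132, 126, 126, 126, 125, 135, 117, 105, 104, 104, 103, 103, 103, 103, 103, 103]
229 [105, 104, 103, 103, 104, 102, 104, 120, 128, 127, 126, 127, 129, 105, 99, 104, 105, 105, 105, 107, 106, 105, 104]
237 [105, 105, 104, 105, 103, 104, 77, 111, 128, 128, 126, 128, 129, 114, 103, 101, 101, 103, 104, 104, 105, 104, 104]
245 [103, 103, 102, 103, 102, 103, 78, 118, 130, 127, 128, 127, 127, 119, 107, 103, 102, 103, 102, 103, 102, 103, 103]
253 [102, 103, 101, 100, 100, 101, 94, 127, 130, 127, 126, 126, 125, 132, 114, 102, 102, 103, 101, 100, 99, 100, 101]
261 [140, 139, 139, 140, 139, 138, 139, 112, 94, 95, 94, 95, 95, 96, 126, 140, 140, 139, 139, 140, 140, 140, 139]
```

```bash
python3 - <<'E'
from h import *
T=cam('top')
for u,v in((381.3,205),(381.4,213),(382.3,245),(382.3,253)):print(ray(T,u,v,.018))
g=cv2.cvtColor(T['image'],cv2.COLOR_BGR2GRAY)
print(g[197,345:356],g[196,408:420])
h=hsv(T);m=(abs(h[...,0]-28)<7)&(h[...,1]>100);m[:190]=0;m[203:]=0;m[:,370:395]&=True
for b,s,c in blobs(m,2):print(s,c,ray(T,*c,.043))
E
```

```text
[ 0.554787   -0.21521753  0.018     ]
[ 0.52691092 -0.21416681  0.018     ]
[ 0.41677615 -0.21172445  0.018     ]
[ 0.3896146  -0.21035542  0.018     ]
[137 110  92  91  55  10  13  11  24  28  31] [ 96  96  66  29  20  20  78  93  92  94 104 129]
[380 194   3   2   5] [380.8 194.4] [ 0.58783161 -0.21175856  0.043     ]
[380 197   5   3  11] [381.45454545 198.        ] [ 0.57531722 -0.21337068  0.043     ]
```

Emit:
carry_out --motion "0 0.05 0.02 -0.03 0; 0 0.1 0.041 -0.06 0; 0 0.15 0.041 -0.1 0; 0 0.18 0.04 -0.12 0; 0 0.2 0.04 -0.12 0; 0 0.22 0.04 -0.12 0; 0 0.23 0.04 -0.12 0; 0 0.233 0.04 -0.12 0"

```text
time: 44.02
position: [0.5572, -0.2141, 0.0402]
eef_rot: [[1.0, -0.0, 0.018], [-0.018, 0.0, 1.0], [-0.0, -1.0, -0.0]]
contact_force: [-0.3, -0.1, -1.0]
grip_width: 0.0
```

Emit:
carry_out --motion "0 0.002 0 0 0; 0 0.004 0 0 0; 0 0.006 0 0 0; 0 0.008 0 0 0; 0 0.01 0 0 0; 0 0.01 0 0 0; 0 0.01 0 0 0"

```text
time: 44.9
position: [0.5655, -0.2142, 0.0403]
eef_rot: [[1.0, -0.003, 0.019], [-0.019, -0.0, 1.0], [-0.003, -1.0, -0.0]]
contact_force: [-6.1, 0.8, 4.2]
grip_width: -0.0002
```

Emit:
carry_out --motion "0 0.002 0 0 0; 0 0.003 0 0 0; 0 0.003 0 0 0; 0 0.003 0 0 0"

```text
time: 45.4
position: [0.5657, -0.2142, 0.0402]
eef_rot: [[1.0, -0.008, 0.02], [-0.02, 0.0, 1.0], [-0.008, -1.0, -0.0]]
contact_force: [-11.2, 0.4, 10.5]
grip_width: -0.0002
```

Emit:
carry_out --motion "0 -0.015 0 0 0; 0 -0.05 0 0 0; 0 -0.09 0 0.02 0; 0 -0.117 -0.02 0.06 0; 0 -0.117 -0.07 0.06 0; 0 -0.117 -0.12 0.06 0; 0 -0.117 -0.1455 0.06 0; 0 -0.117 -0.1455 0.04 0"

```text
time: 46.4
position: [0.4547, -0.3634, 0.0819]
eef_rot: [[1.0, 0.005, 0.022], [-0.022, -0.004, 1.0], [0.006, -1.0, -0.004]]
contact_force: [-0.7, 0.1, -0.9]
grip_width: -0.0004
```

Emit:
carry_out --motion "0 0 0 -0.01 0; 0 0 0 -0.02 0; 0 0 0 -0.025 0; 0 0 0 -0.025 0; 0 0 0 -0.025 0"

```text
time: 47.02
position: [0.4534, -0.3597, 0.0558]
eef_rot: [[1.0, 0.001, 0.018], [-0.018, -0.001, 1.0], [0.001, -1.0, -0.001]]
contact_force: [-0.6, 0.3, 0.6]
grip_width: -0.0
```

```bash
python3 - <<'E'
from h import *
o=monitor.get_obs();print(o['position'],o['contact_force'],o['torque'])
S=cam('scene')
cv2.imwrite('pics/g1.png',cv2.resize(S['image'][130:225,330:440],None,fx=6,fy=6,interpolation=cv2.INTER_CUBIC))
E
```

```text
[ 0.45340377 -0.35971449  0.05578069] [-0.55501673  0.28741713  0.636006  ] [ 0.07303057 -0.03622779 -0.00550565]
```

View pics/g1.png

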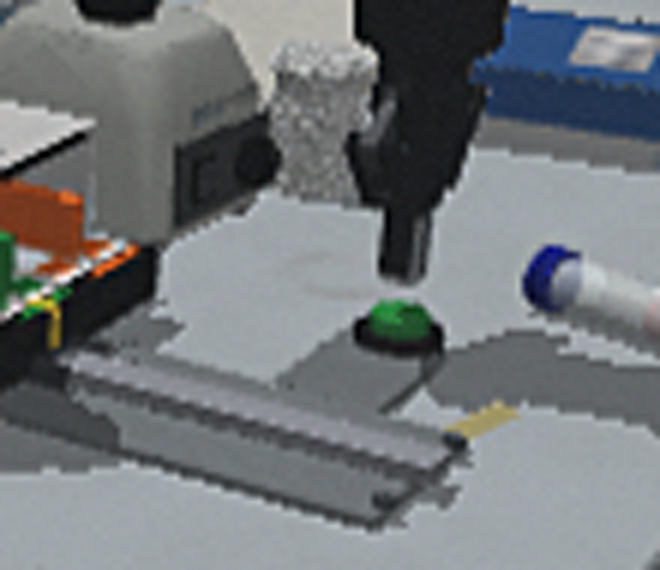

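Fingertips are directly above the button (around pixel 402,280 over 402,320). Descend slowly.

Emit:
carry_out --motion "0 -0.001 0 -0.004 0; 0 -0.001 0 -0.008 0; 0 -0.001 0 -0.011 0; 0 -0.001 0 -0.014 0; 0 -0.001 0 -0.014 0"

```text
time: 47.7
position: [0.4518, -0.3595, 0.0409]
eef_rot: [[1.0, -0.001, 0.019], [-0.019, 0.0, 1.0], [-0.001, -1.0, 0.0]]
contact_force: [0.5, -0.4, 0.6]
grip_width: 0.0001
```

Emit:
carry_out --motion "0 0 0 -0.002 0; 0 0 0 -0.004 0; 0 0 0 -0.004 0; 0 0 0 -0.004 0"

```text
time: 48.2
position: [0.4522, -0.3598, 0.0376]
eef_rot: [[1.0, 0.0, 0.019], [-0.019, -0.0, 1.0], [0.0, -1.0, -0.0]]
contact_force: [-0.2, -0.1, 2.2]
grip_width: -0.0001
```

Emit:
carry_out --motion "0 0 0 -0.002 0; 0 0 0 -0.003 0; 0 0 0 -0.003 0; 0 0 0 -0.003 0"

```text
time: 48.7
position: [0.4522, -0.3598, 0.0345]
eef_rot: [[1.0, 0.0, 0.019], [-0.019, -0.0, 1.0], [0.0, -1.0, -0.0]]
contact_force: [0.6, 0.4, 4.9]
grip_width: -0.0003
```

Emit:
carry_out --motion "0 0 0 -0.002 0; 0 0 0 -0.003 0; 0 0 0 -0.003 0; 0 0 0 -0.003 0"

```text
time: 49.2
position: [0.4522, -0.3598, 0.033]
eef_rot: [[1.0, 0.001, 0.019], [-0.019, -0.001, 1.0], [0.001, -1.0, -0.001]]
contact_force: [-2.0, 2.5, 13.7]
grip_width: 0.0002
```

Emit:
carry_out --motion "0 0 0 0.03 0; 0 0 0 0.08 0; 0 -0.04 0 0.13 0; 0 -0.09 -0.01 0.15 0; 0 -0.14 -0.02 0.15 0; 0 -0.15 -0.02 0.15 0; 0 -0.15 -0.02 0.15 0; 0 -0.15 -0.02 0.15 0"

```text
time: 50.2
position: [0.3029, -0.3795, 0.1808]
eef_rot: [[1.0, 0.0, 0.018], [-0.018, 0.001, 1.0], [0.0, -1.0, 0.001]]
contact_force: [-1.0, -0.0, 0.3]
grip_width: 0.0005
```

```bash
python3 bar.py | head -2; python3 - <<'E'
from h import *
o=monitor.get_obs();print(o['time'],o['position'],o['contact_force'])
S=cam('scene','fs.png');T=cam('top','ft.png')
E
```

```text
slope dx/dy deg 1.0520242938457824 x at -.212 0.5769800422223964 res 0.0006062152091104892
slope dx/dy deg 1.8483857626243734 x at -.212 0.4379422305005741 res 0.0005646129020925807
50.25 [ 0.30307475 -0.37947041  0.18082596] [0.72791263 0.70122325 0.23781014]
```

View pics/fs.png

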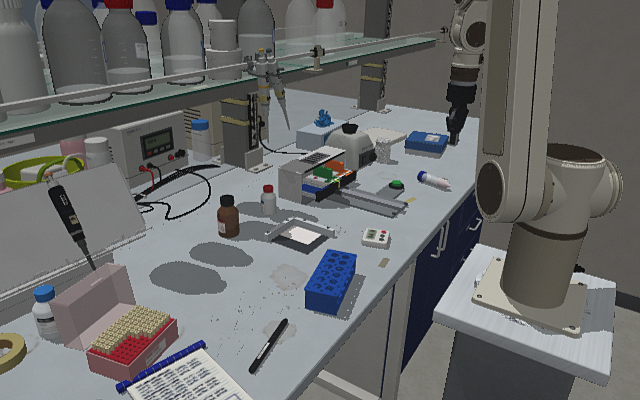

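View pics/ft.png

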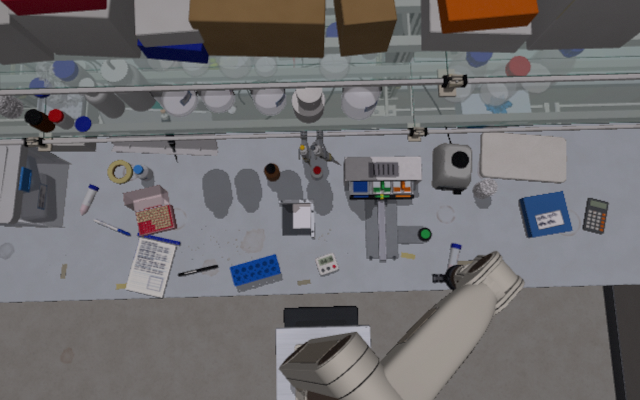

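```bash
python3 -c "
from h import *
print(ticket.finish_job())"
```

```text
the job is handed in; nothing more can be done
None
```

The job is handed in, and every step looked right. It took about 50 s of the 210 s, and no verdict comes back.

- **Cassettes:** Blue was absent, so I loaded green and then orange. Each was pressed against both fences, released, gripped again and pressed once more. Both stopped at the same place to within about 1 mm. Each was then laid in its own bay, and the pictures show both flat.
- **Carriage:** I pushed it along the yellow line. It ran at 1–2 N and hit a firm stop at 21 N. A second push met the stop at the same place, within 0.3 mm. In the images the push face is at x = 0.577, which matches 51 mm behind the hood edge to within a few mm.
- **Button:** The force rose like a spring to 4.9 N over about 5 mm, then bottomed out at 13.7 N.
- **Last pictures:** Both bottles are standing and the arm is clear of everything.

**One check disagreed:** the measured angle of the rear bar differs by 0.5–1.3° between pictures taken before and after the push. That is close to the camera's resolution. I took it as noise because the second push met the same stop, but a slight cocking of the carriage cannot be ruled out from the images. A separate reading put the push face at x = 0.572, about 4 mm short of home. I put that down to pixel error as well.

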